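# Cure the glued columns on the light bed

### The arm

A 6-joint arm with a two-finger parallel gripper is mounted at the origin on the work surface. World frame = base frame: x ahead of the robot, y to its left, z up, the work surface at z = 0. Lengths are in mm, angles in rad, forces in N, time in s.
With the tool pointing down it reaches from about 425 to 925 mm from the base axis. Payload 12.5 kg.
Tool frame: the origin (TCP) lies midway between the tips of the shut fingers; the grasp point (between the pads) lies 19 mm behind it; y points along the fingers, z is the direction in which the jaws open and shut, and the axes are right-handed (so a half turn about y gives the same grasp; the last joint's range is limited). The gripper opens to 85 mm and grips with 20 to 120 N. Pads are 22 mm wide; open, the fingers measure 114 mm over their backs; the gripper's body (76 mm by 85 mm) begins 54 mm behind the grasp point. The pads swing forward as they close: fully open they stand 13 mm farther back than shut.
Start: joints at [1.081, 0.491, 1.559, -0, 1.092, -0.106], TCP at [234.014, 579.554, 231.327] pointing down, gripper open.
Joint ranges: [-3.1, 3.1], [-0.84, 2.19], [0.05, 2.79], [-1.13, 4.28], [0.06, 2.93], [-2.69, 2.69]. Speed limits (rad/s): [2.22, 2.22, 2.79, 3.14, 3.14, 3.14].

### API

Orientations are given as a unit quaternion [w, x, y, z].
In Python, from plant import r gives the robot as it stands. The module is installed in compiled form; this text tells all that it offers.
- The arm moves only by the tool drive_tool, never from a script. Its argument "motion" is a list of rows, each a list of 5 numbers: the shift along the tool's x, y, z in mm, then the turn about the tool's y in rad, then the opening in per cent of the stroke, from 0 (shut) to 100 (fully open). A call has 1 to 12 rows; each row shifts and turns the commanded pose from where the row before left it, along the tool's axes as they then stand; what a row does not reach is not made up. A row lasts 1/8 s, in which the tool goes at most 62.5 mm and 10.7 degrees, less where a joint would pass 70% of its speed; a pose out of reach is approached as far as the arm can. A call with a gripper value outside its range is refused whole. The fingers move at their own pace and stop on an object; the grip force is fixed at half the most. Time passes only in rows, so rows that do not move let the fingers close. It gives the time, the measured TCP pose, the force and the opening at its end, in the units of the state.
- r.state(): the state, without advancing time (a new reading comes with each control period).
- r.capture(name): name is "scene" or "top"; returns a dict with "pixels" (384x512x3 uint8, red, green, blue), "vfov" (degrees; the focal length in pixels is half the picture's height over the tangent of half this angle, whatever the lens; pixels are square), "cx", "cy" (the principal point, pixels), "dist" ([k1, k2, p1, p2, k3] as OpenCV has them; the pictures are not rectified), "R" (3x3) and "t" (3): a world point X has camera coordinates R X + t. Camera axes: x right, y down, z forward; pixel columns grow to the right and rows downward; lengths in mm; the calibration is good to about 2 mm. A picture is of the moment at which its call begins. There is no depth.
- r.job_done(): hands the job in, once; it reports no verdict.
The state is a dict: "clock": time; "joint_positions": joint angles; "joint_vel": joint speeds; "effort": joint torques, N m; "ee_pos": TCP position; "eef_rot": TCP orientation; "wrist_force": force on the tool from outside, world axes, zero at the start; "ft_torque": the same for the moment, N m; "gripper_width": finger opening in mm.
Only numpy, scipy, OpenCV 4.12 (cv2) and the standard library are available. Lean on these libraries where they do the work, as an engineer would, in place of code of your own. Each camera call takes 0.05 s, during which the arm holds its last target.

### The job

Lay every standing hexagonal cardboard column on its side in the light-curing bed, one to a pair of wooden V saddles and centred on it, and turn the sunken timer knob clockwise until its pointer meets the mark. Then flip the start guard right up and back until it stays by itself, press the start button fully down, and flip the guard shut again. The columns must still lie in place at the end; leave the other things on the bench where they are.

Things in the scene. Friction and masses are not known exactly. Their poses are not given: they have to be found in the camera images.
- column0_mid (a point): hexagonal column of laminated brown honeycomb board, 120 mm tall, 40 mm across flats (46 mm across corners), 100 g, at first standing upright on the bench; None if absent or held. Point at its centre, half-way up and on its axis; z runs along the column, +-y are normal to one pair of flats (the other pairs at +-60 degrees about z)
- column1_mid (a point): hexagonal column of laminated brown honeycomb board, 120 mm tall, 40 mm across flats (46 mm across corners), 100 g, at first standing upright on the bench; None if absent or held. Point at its centre, half-way up and on its axis; z runs along the column, +-y are normal to one pair of flats (the other pairs at +-60 degrees about z)
- column2_mid (a point): hexagonal column of laminated brown honeycomb board, 120 mm tall, 40 mm across flats (46 mm across corners), 100 g, at first standing upright on the bench; None if absent or held. Point at its centre, half-way up and on its axis; z runs along the column, +-y are normal to one pair of flats (the other pairs at +-60 degrees about z)
- slot0 (a point): one of three equal parallel places, 105 mm apart, on the grey light bed (150 x 290, 26 mm high): two wooden V saddles (120 degrees, 30 mm wide) 60 mm apart and, midway, two guide posts, 8 mm along x, 50 mm apart inside, top 76 mm above the bench (so hold the column off its middle). Point: centre of a column laid there, 58 mm above the bench, a corner down. x along it, z up
- slot1 (a point): one of three equal parallel places, 105 mm apart, on the grey light bed (150 x 290, 26 mm high): two wooden V saddles (120 degrees, 30 mm wide) 60 mm apart and, midway, two guide posts, 8 mm along x, 50 mm apart inside, top 76 mm above the bench (so hold the column off its middle). Point: centre of a column laid there, 58 mm above the bench, a corner down. x along it, z up
- slot2 (a point): one of three equal parallel places, 105 mm apart, on the grey light bed (150 x 290, 26 mm high): two wooden V saddles (120 degrees, 30 mm wide) 60 mm apart and, midway, two guide posts, 8 mm along x, 50 mm apart inside, top 76 mm above the bench (so hold the column off its middle). Point: centre of a column laid there, 58 mm above the bench, a corner down. x along it, z up
- timer (a joint): timer knob's angle in rad: 0 to 2.6, grows clockwise seen from above; the pointer meets the mark at 1.309 (75 degrees). Stays where left, friction 0.03 N m
- timer_grip (a point): black bar knob in an open square well, 90 x 90 mm, in the left part of the white console (140 x 270 mm, top 85 mm above the bench; well floor at 30). Bar 40 mm long, 16 thick, from 43 to 73 mm above the bench. Point on its axis at gripping height (59 mm), turns with it: x along the bar (white pointer on its -x half), z up. Mark: white tick on the well floor, black tick on the rim
- guard (a joint): start guard's hinge angle in rad: 0 shut, 1.9 thrown fully back on its stop. It falls shut below about 0.8, falls back on its stop and stays there above about 1.2, and may linger between; light hinge, cover 80 g
- guard_tab (a point): centre of the guard's round black lift tab: an upright disc, 28 mm across, 10 mm thick, flat faces to +-y, 26 mm above the roof: pinched along y from above, it turns between the fingers. The guard is an aluminium box cover, 84 (x) x 76 (y) x 36 mm high, on the console's right part, 160 mm right of the knob. The point turns with it; y along the hinge, x away from the robot when shut
- guard_hinge (a point): point on the guard's hinge axis (its far lower edge, 86 mm above the bench), midway along it; y along the axis. With the guard shut the tab centre lies 60 mm nearer the robot (-x) and 62 mm above it; opening swings the tab up and over to +x
- start (a joint): start button's travel in m: 0 up, 0.006 fully down; springs back; full travel takes 5 N
- start_top (a point): centre of the top face of the round grey start button, 32 mm wide, under the guard; 107 mm above the bench; it is pressed straight down
- glue: white glue bottle, 52 mm wide, 150 mm tall; not part of the job. Origin at the centre of its underside
- sticks: clear jar of thin wooden sticks, 60 mm wide, 95 mm tall; not part of the job. Origin at the centre of its underside
- tape: ring of paper tape, 90 mm wide, 22 mm high; not part of the job. Origin at the centre of its underside
- knife: black craft knife lying flat, 150 mm long, 10 mm high; not part of the job. Origin at the centre of its underside
- offcut: block of honeycomb board, 60 x 50 x 35 mm (not a column); not part of the job. Origin at the centre of its underside
- batten: thin wooden batten lying flat, 200 mm long, 10 mm square; not part of the job. Origin at the centre of its underside
- stud: steel stud standing on a round foot 32 mm wide, 70 mm tall; not part of the job. Origin at the centre of its underside

How it is judged (in metres and radians):
On the way, in this order (a step that is already met when the one before it is completed fails the run):
1. every column lies in a saddle pair, let go, and the timer is at its mark (((distance between column0_mid and slot0 below 0.016 m and angle between the z axis of column0_mid and the x axis of slot0, either way round below 0.14 rad) or (distance between column0_mid and slot1 below 0.016 m and angle between the z axis of column0_mid and the x axis of slot1, either way round below 0.14 rad) or (distance between column0_mid and slot2 below 0.016 m and angle between the z axis of column0_mid and the x axis of slot2, either way round below 0.14 rad)) and ((distance between column1_mid and slot0 below 0.016 m and angle between the z axis of column1_mid and the x axis of slot0, either way round below 0.14 rad) or (distance between column1_mid and slot1 below 0.016 m and angle between the z axis of column1_mid and the x axis of slot1, either way round below 0.14 rad) or (distance between column1_mid and slot2 below 0.016 m and angle between the z axis of column1_mid and the x axis of slot2, either way round below 0.14 rad)) and ((distance between column2_mid and slot0 below 0.016 m and angle between the z axis of column2_mid and the x axis of slot0, either way round below 0.14 rad) or (distance between column2_mid and slot1 below 0.016 m and angle between the z axis of column2_mid and the x axis of slot1, either way round below 0.14 rad) or (distance between column2_mid and slot2 below 0.016 m and angle between the z axis of column2_mid and the x axis of slot2, either way round below 0.14 rad)) and contact force between the fingers and column0 below 0.1 N and contact force between the fingers and column1 below 0.1 N and contact force between the fingers and column2 below 0.1 N and value of joint timer between 1.159 and 1.459 rad), for 0.2 s.
2. the guard is thrown back and stays without being held (value of joint guard above 1.5 rad and contact force between the fingers and guard below 0.1 N), for 0.3 s.
3. the start button is pressed down with the guard up (value of joint guard above 1.5 rad and value of joint start above 0.0045 m), for 0.05 s.
4. the guard is shut again and let go (value of joint guard below 0.08 rad and contact force between the fingers and guard below 0.1 N), for 0.2 s.
At the end, for the whole second after the job is handed in: each column present lies along a saddle pair, its centre within 16 mm of the place's point and its axis within 8 degrees, at rest; timer within 0.15 rad of its mark (1.309); guard shut (below 0.08 rad), button up (all of step 1 and all of step 4 and linear speed of each of column0, column1, column2 below 0.03 m/s and value of joint start below 0.002 m); the robot touches nothing.
It fails at once if a bystander is moved more than 50 mm (distance of any of glue, sticks, tape, knife, offcut, batten, stud from where it was at the start of the episode above 0.05 m).
It fails at once if the start button is pressed while the guard is not up (value of joint start above 0.003 m and value of joint guard below 1.2 rad).
Of column0, column1, column2 only 2 to 3 are there at a start; the rules pass over those that are not, and their reading is None.
At some moment in a run one of column0, column1, column2 may be knocked a few centimetres aside while the robot is not near it.
It also fails if it takes over 208 s, if anything falls off the work surface, if the arm or the gripper's body presses on something with over 40 N, if the wrist force passes 120 N, or if a joint passes its speed limit or range.

## Working session

There is one attempt and no reset: what is moved stays moved. The work goes in short steps, Python scripts to look and compute and a tool call to move; the robot and the scene stay as the last step left them, time stands still between calls to the robot, and variables do not carry over. Pictures are saved under pics/ and viewed, and the job is handed in when it is done.

Besides the shell and the picture viewer there is one more tool, called as a command line: name --pt "numbers of a row" for each row, then --argument value for the rest. drive_tool: Moves the arm, as the interface text tells. Its arguments: {"type":"object","properties":{"motion":{"type":"array"}},"required":["motion"]}

```bash
ls; mkdir -p pics
cat > h.py <<'E'
import numpy as np, cv2
from plant import r
def cap(n,f=None):
    c=r.capture(n)
    if f: cv2.imwrite('pics/'+f,cv2.cvtColor(c['pixels'],cv2.COLOR_RGB2BGR))
    return c
def K(c):
    h=c['pixels'].shape[0]; f=h/2/np.tan(np.radians(c['vfov'])/2)
    return np.array([[f,0,c['cx']],[0,f,c['cy']],[0,0,1.]])
def ray(c,uv):
    p=cv2.undistortPoints(np.array(uv,float).reshape(-1,1,2),K(c),np.array(c['dist'],float)).reshape(-1,2)
    R=np.array(c['R']);t=np.array(c['t'])
    d=np.c_[p,np.ones(len(p))]@R
    return -R.T@t,d
def onz(c,uv,z):
    o,d=ray(c,uv); return o+d*((z-o[2])/d[:,2])[:,None]
def proj(c,X):
    R=np.array(c['R']);t=np.array(c['t'])
    rv,_=cv2.Rodrigues(R)
    return cv2.projectPoints(np.array(X,float).reshape(-1,1,3),rv,t,K(c),np.array(c['dist'],float))[0].reshape(-1,2)
E
python3 - <<'E'
from h import *
for n in('scene','top'):
    c=cap(n,n+'0.png'); print(n,c['vfov'],c['cx'],c['cy'],c['dist'],(-np.array(c['R']).T@c['t']).round(1)); print(np.array(c['R']).round(3))
s=r.state(); print(s)
E
```

```text
pics
scene 49.33587286423066 259.0446294222054 187.6725808048946 [-0.09593507  0.          0.          0.          0.        ] [1109.7  -89.4 1040.2]
[[ 0.095  0.995  0.006]
 [ 0.872 -0.08  -0.483]
 [-0.48   0.051 -0.876]]
top 45.95922016104767 252.76092767809874 192.94711018610113 [-0.077548  0.        0.        0.        0.      ] [ 429.   -10.1 1399. ]
[[ 0.024 -0.999  0.021]
 [-0.992 -0.026 -0.122]
 [ 0.123 -0.018 -0.992]]
{'clock': 0.1, 'joint_positions': array([ 1.08139970e+00,  4.91526473e-01,  1.55941896e+00, -4.15597223e-07,
        1.09170610e+00, -1.05572490e-01]), 'joint_vel': array([-0.00168326, -0.00038696, -0.0016653 , -0.00181852, -0.00099763,
       -0.00072114]), 'effort': array([ 2.85307171e-03, -6.19450307e+01, -2.62026429e+01, -1.16514866e-04,
        2.90192947e-03,  4.45214084e-06]), 'ee_pos': array([233.90529292, 579.34997805, 230.75879454]), 'eef_rot': array([-0.69376719,  0.69448312, -0.13498039,  0.13476117]), 'wrist_force': array([-0.14927888,  0.31764566, -0.20664948]), 'ft_torque': array([ 0.01627845, -0.01825229,  0.03175301]), 'gripper_width': 85.47258574686512}
```

View pics/scene0.png

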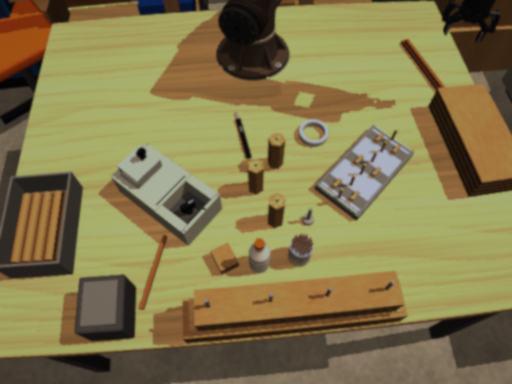

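View pics/top0.png

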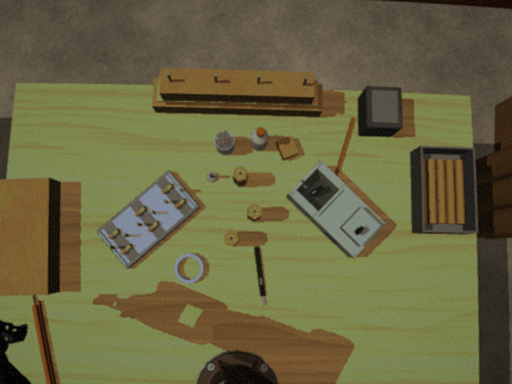

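Run:
```python
import cv2
a=cv2.imread('pics/top0.png');b=cv2.imread('pics/scene0.png')
def cr(im,x,y,w,h,f,s):
    cv2.imwrite('pics/'+s,cv2.convertScaleAbs(cv2.resize(im[y:y+h,x:x+w],None,fx=f,fy=f,interpolation=cv2.INTER_CUBIC),alpha=1.4))
cr(a,90,165,120,105,6,'t_bed.png');cr(a,280,155,120,105,6,'t_con.png');cr(b,310,120,110,100,6,'s_bed.png');cr(b,105,140,120,105,6,'s_con.png');cr(a,200,120,110,135,4,'t_col.png');cr(b,230,120,90,150,4,'s_col.png')
```

```text
(no output)
```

View pics/t_bed.png

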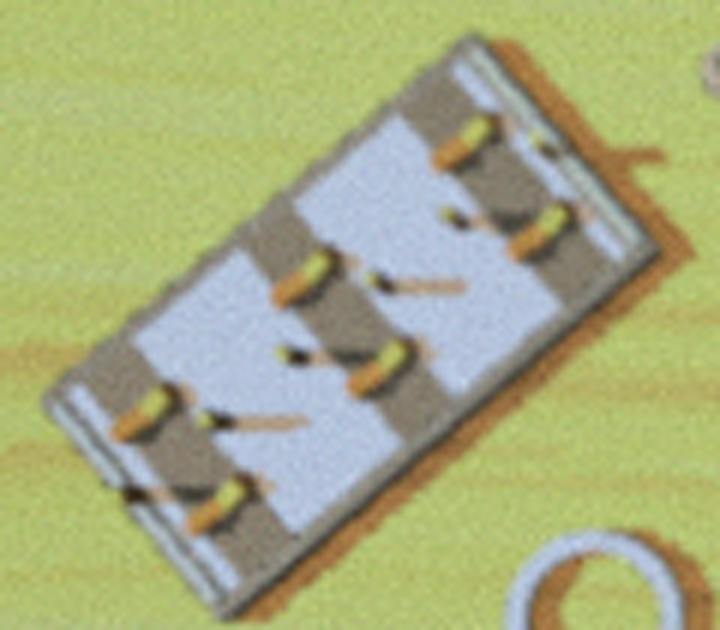

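View pics/t_con.png

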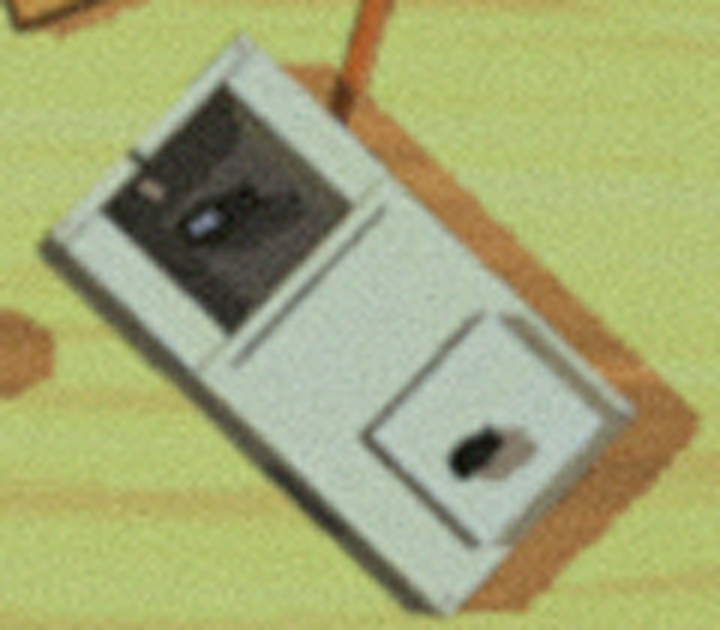

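View pics/s_bed.png

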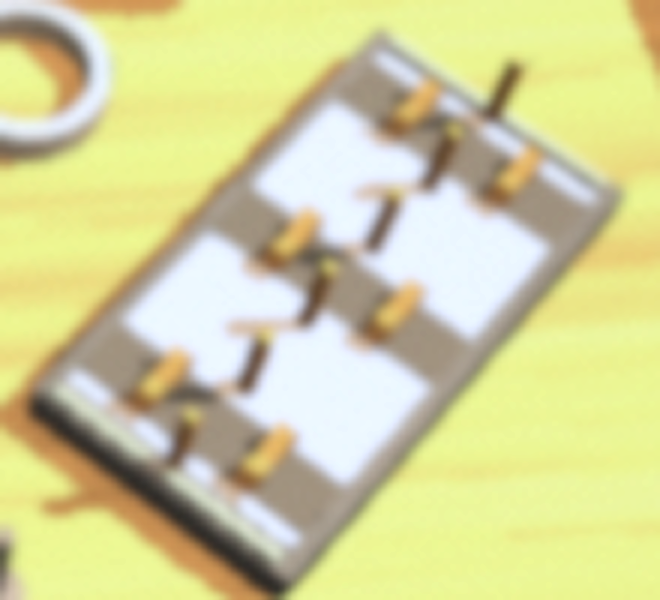

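View pics/s_con.png

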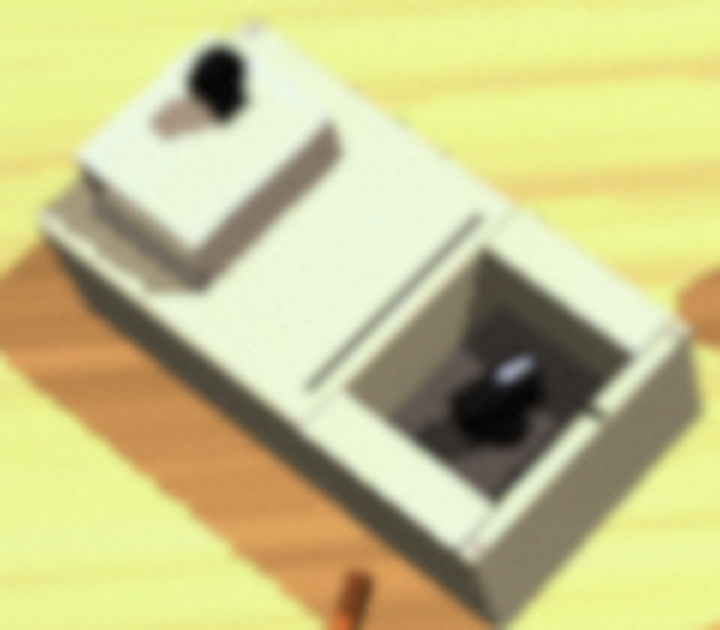

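View pics/t_col.png

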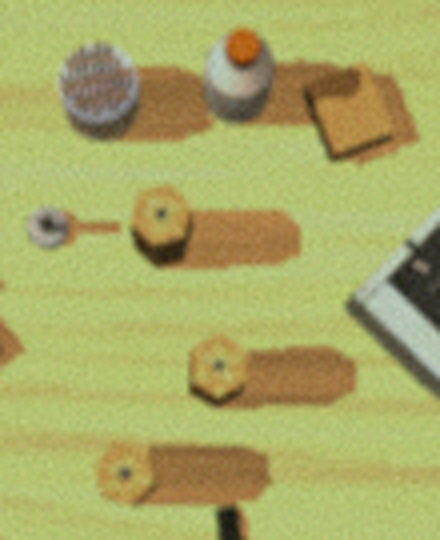

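View pics/s_col.png

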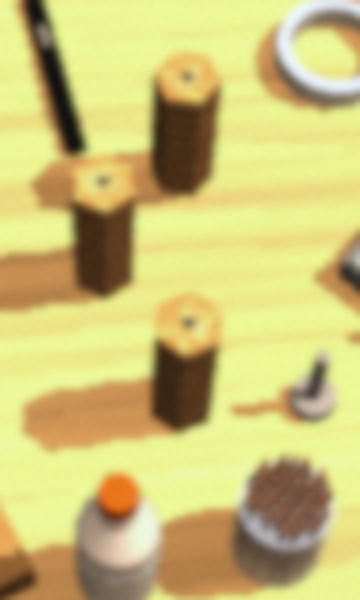

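```bash
cat > m0.py <<'E'
from h import *
T=cap('top');S=cap('scene')
tb=lambda p:np.array(p)/6+[90,165]-.4
sb=lambda p:np.array(p)/6+[310,120]-.4
tc=lambda p:np.array(p)/6+[280,155]-.4
sc=lambda p:np.array(p)/6+[105,140]-.4
np.set_printoptions(precision=1,suppress=True)
bc=onz(T,tb([(472,38),(655,248),(228,612),(48,400)]),26)
print('bedT',bc[:,:2].ravel(),bc.mean(0)[:2],[np.linalg.norm(bc[i]-bc[i-3]) for i in range(4)])
bs=onz(S,sb([(380,35),(620,190),(285,595),(35,395)]),26)
print('bedS',bs[:,:2].ravel(),bs.mean(0)[:2],[np.linalg.norm(bs[i]-bs[i-3]) for i in range(4)])
for n,P in (('T',onz(T,tb([(540,143),(452,213),(375,280),(290,352),(207,417),(128,492)]),76)),('S',onz(S,sb([(190,412),(263,335),(328,265),(395,192),(453,130),(513,70)]),76))):
    print(n,P[:,:2].tolist()); m=(P[::2]+P[1::2])/2; print(m[:,:2].ravel(),[np.linalg.norm(P[i]-P[i+1]) for i in (0,2,4)],np.linalg.norm(np.diff(m,axis=0),axis=1))
cT=onz(T,np.array([(161,213),(219,366),(125,472)])/4+[200,120]-.4,120)
cS=onz(S,np.array([(187,323),(103,181),(187,77)])/4+[230,120]-.4,120)
print('cols',cT,cS)
k=onz(T,tc([(240,38),(42,240),(445,612),(635,412)]),85);print('conT',k,k.mean(0),[np.linalg.norm(k[i]-k[i-3]) for i in range(4)])
k=onz(S,sc([(255,22),(685,335),(475,555),(42,215)]),85);print('conS',k,k.mean(0),[np.linalg.norm(k[i]-k[i-3]) for i in range(4)])
print('tab',onz(T,tc([(478,452)]),148),onz(S,sc([(218,82)]),148))
print('knob',onz(T,tc([(228,208),(205,222),(133,155)]),73),onz(S,sc([(495,398),(517,368),(595,412)]),73))
E
python3 m0.py
```

```text
bedT [660.  225.8 554.6 128.  366.1 335.3 469.4 432.4] [512.5 280.4] [np.float64(143.78563160352752), np.float64(280.1711820728263), np.float64(141.7633128846012), np.float64(281.12541868947517)]
bedS [368.6 337.3 472.1 435.8 671.9 222.9 560.4 127.2] [518.3 280.8] [np.float64(142.869967676975), np.float64(292.0489838005434), np.float64(146.9159105377032), np.float64(284.5057092997107)]
T [[600.2722522329846, 181.37044987339746], [564.6251982270151, 222.9738475148815], [530.7805868409139, 259.1032100880653], [494.5502590341125, 298.90647684923016], [461.8807836185668, 337.81814567387977], [424.53574994964896, 374.45201697906566]]
[582.4 202.2 512.7 279.  443.2 356.1] [np.float64(54.78645046560276), np.float64(53.823198510017384), np.float64(52.313402360556985)] [103.8 103.8]
S [[602.242199212257, 183.62226172224985], [566.2998193291031, 224.1079961954759], [532.3565688818992, 261.72731296834905], [495.590873706312, 302.14885028065646], [463.2505416602995, 338.34845737748816], [431.0103020080079, 376.5749617057234]]
[584.3 203.9 514.  281.9 447.1 357.5] [np.float64(54.13824311428575), 
[... 218 characters left out ...]
92.2 -230.1   85. ]
 [ 589.1 -133.4   85. ]
 [ 412.9 -331.9   85. ]
 [ 511.8 -426.3   85. ]] [ 551.5 -280.4   85. ] [np.float64(141.39836816050465), np.float64(265.4257208652386), np.float64(136.76941612872326), np.float64(266.4897222853523)]
conS [[ 416.3 -331.1   85. ]
 [ 598.9 -139.2   85. ]
 [ 693.5 -230.6   85. ]
 [ 512.3 -423.2   85. ]] [ 555.3 -281.    85. ] [np.float64(264.9022651800746), np.float64(131.51913862219533), np.float64(264.45271103245307), np.float64(133.12043613392356)]
tab [[ 487.7 -331.9  148. ]] [[ 491.9 -329.9  148. ]]
knob [[ 608.9 -226.6   73. ]
 [ 601.7 -215.2   73. ]
 [ 634.2 -179.1   73. ]] [[ 615.7 -223.    73. ]
 [ 602.  -213.2   73. ]
 [ 626.3 -180.2   73. ]]
```

```bash
cat > hexa.py <<'E'
from h import *
def hexa(c,xy,z=120,thr=None,dbg=None):
    "top-face contour by brightness -> plane z; centre and corner direction (deg mod 60)"
    im=cv2.resize(c['pixels'],None,fx=8,fy=8,interpolation=cv2.INTER_CUBIC)
    u,v=proj(c,[[xy[0],xy[1],z]])[0]; s=14
    x0,y0=int(8*(u-s)),int(8*(v-s)); p=im[y0:y0+16*s,x0:x0+16*s]
    p=cv2.GaussianBlur(p,(0,0),4)
    lab=cv2.cvtColor(p,cv2.COLOR_RGB2LAB).astype(float)
    cen=lab[8*s-40:8*s+40,8*s-40:8*s+40].reshape(-1,3)
    ref=np.median(cen,0)
    bg=np.median(lab[:40].reshape(-1,3),0)
    # classify : k-means in LAB
    _,L,C=cv2.kmeans(p.reshape(-1,3).astype(np.float32),4,None,(3,40,.5),4,cv2.KMEANS_PP_CENTERS)
    L=L.reshape(p.shape[:2]); l=np.bincount(L[8*s-40:8*s+40,8*s-40:8*s+40].ravel()).argmax()
    m=(L==l).astype(np.uint8)
    m=cv2.morphologyEx(m,cv2.MORPH_CLOSE,np.ones((25,25))); m=cv2.morphologyEx(m,cv2.MORPH_OPEN,np.ones((25,25)))
    if dbg: cv2.imwrite('pics/'+dbg,np.hstack([cv2.cvtColor(p,cv2.COLOR_RGB2BGR),cv2.cvtColor(m*255,cv2.COLOR_GRAY2BGR)]))
    cs=cv2.findContours(m,cv2.RETR_EXTERNAL,cv2.CHAIN_APPROX_NONE)[0]; k=max(cs,key=cv2.contourArea).reshape(-1,2)
    uv=(k+[x0,y0]+.5)/8-.5
    P=onz(c,uv,z)[:,:2]; M=cv2.moments(P.astype(np.float32).reshape(-1,1,2)); ctr=np.array([M['m10'],M['m01']])/M['m00']
    d=P-ctr; th=np.arctan2(d[:,1],d[:,0]); rr=np.hypot(*d.T)
    g=np.radians(np.arange(0,360,1)); o=np.argsort(th); R=np.interp(g,th[o],rr[o],period=2*np.pi)
    f=np.fft.fft(R)/360
    return ctr,abs(M['m00']),np.degrees(-np.angle(f[6])/6)%60,abs(f[[0,1,2,3,4,5,6]])
E
python3 - <<'E'
from hexa import *
np.set_printoptions(precision=2,suppress=True)
T=cap('top');S=cap('scene')
for i,xy in enumerate([(644,4.5),(536,-39),(459.3,25.2)]):
    for n,c in(('T',T),('S',S)): print(i,n,*hexa(c,xy,dbg=f'hx{i}{n}.png'))
print('area should be',40*40*.866)
q=r.state()['eef_rot']
from scipy.spatial.transform import Rotation as Ro
print(Ro.from_quat(q,scalar_first=True).as_matrix())
a=[cv2.imread(f'pics/hx{i}{n}.png') for i in range(3) for n in 'TS']
cv2.imwrite('pics/hxall.png',cv2.resize(np.vstack([np.hstack(a[:2]),np.hstack(a[2:4]),np.hstack(a[4:])]),None,fx=.8,fy=.8))
E
```

```text
0 T [643.19  10.2 ] 1461.9905874372553 53.8328514996952 [20.89  1.    1.72  1.19  1.3   0.87  0.86]
0 S [643.49   4.58] 1339.168095790249 49.85362268536092 [20.6   0.05  0.63  0.36  0.19  0.21  0.51]
1 T [537.48 -37.04] 1351.5806546209496 2.561948525211033 [20.69  0.06  0.43  0.44  0.23  0.27  0.56]
1 S [534.44 -37.5 ] 1455.8093145939056 1.873826623218235 [21.39  0.17  0.66  0.94  1.01  0.33  0.51]
2 T [458.83  25.32] 1380.7962273331796 24.200209016194766 [20.86  0.1   1.12  0.53  0.18  0.25  0.56]
2 S [459.25  25.66] 1378.8707663907853 19.69837378245789 [20.82  0.09  1.17  0.57  0.48  0.66  0.23]
area should be 1385.6
[[ 0.93 -0.    0.37]
 [-0.37 -0.    0.93]
 [-0.   -1.   -0.  ]]
```

View pics/hxall.png

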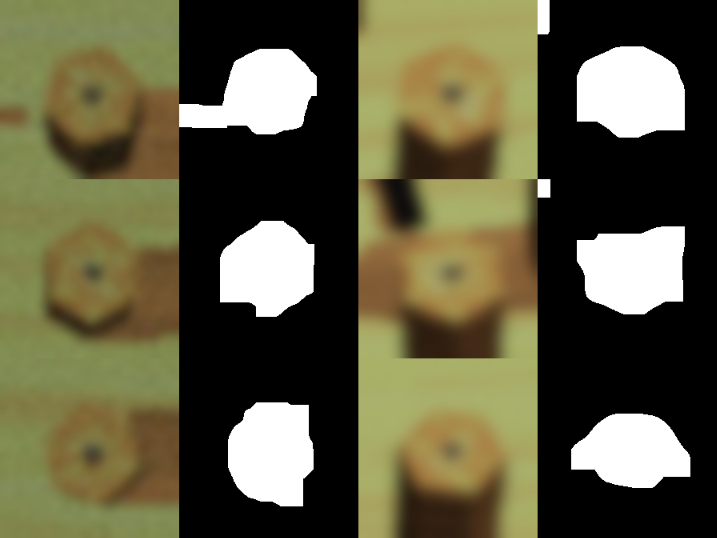

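```bash
cat > go.py <<'E'
import sys
from h import *
from scipy.spatial.transform import Rotation as Ro
def st():
    s=r.state(); M=Ro.from_quat(s['eef_rot'],scalar_first=True).as_matrix()
    return s,np.array(s['ee_pos']),M,np.degrees(np.arctan2(M[1,0],M[0,0]))
def go(x,y,z,ph=None):
    s,p,M,f=st()
    ph=f if ph is None else ph
    turn=-np.radians((ph-f+180)%360-180)
    a=np.radians(ph); X=np.array([np.cos(a),np.sin(a),0]);Z=np.array([-np.sin(a),np.cos(a),0])
    d=np.array([x,y,z])-p
    print(f"clk {s['clock']:.2f} at {p.round(1)} phi {f:.1f} q1 {np.degrees(s['joint_positions'][0]):.0f} q6 {np.degrees(s['joint_positions'][5]):.0f} w {s['gripper_width']:.1f} F {np.round(s['wrist_force'],1)}")
    print(f"turn {turn:.3f} ({abs(turn)/.18:.1f} rows) then shift x {X@d:.1f} y {-d[2]:.1f} z {Z@d:.1f} ({np.linalg.norm(d)/50:.1f} rows)")
if __name__=='__main__':
    v=[float(q) for q in sys.argv[1:]]; go(*v)
E
python3 go.py 643.5 4.5 200 -128
```

```text
clk 0.30 at [234.  579.5 231.1] phi -22.0 q1 62 q6 -6 w 85.5 F [-0.1  0.4  0.4]
turn 1.850 (10.3 rows) then shift x 201.0 y 31.1 z 676.7 (14.1 rows)
```

drive_tool --pt "0 0 0 0.168 100" --pt "0 0 0 0.168 100" --pt "0 0 0 0.168 100" --pt "0 0 0 0.168 100" --pt "0 0 0 0.168 100" --pt "0 0 0 0.168 100" --pt "0 0 0 0.168 100" --pt "0 0 0 0.168 100" --pt "0 0 0 0.168 100" --pt "0 0 0 0.168 100" --pt "0 0 0 0.17 100"

```text
clock: 1.68
ee_pos: [234.0, 579.5, 231.2]
eef_rot: [-0.308, 0.308, -0.636, 0.636]
wrist_force: [-0.0, 0.5, -0.2]
gripper_width: 85.4
```

drive_tool --pt "14 2 48 0 100" --pt "14 2 48 0 100" --pt "14 2 48 0 100" --pt "14 2 48 0 100" --pt "14 2 48 0 100" --pt "14 2 48 0 100" --pt "14 2 48 0 100" --pt "14 2 48 0 100" --pt "14 2 48 0 100" --pt "14 2 48 0 100" --pt "14 2 48 0 100" --pt "14 2 48 0 100"

```text
clock: 3.18
ee_pos: [585.4, 91.1, 207.3]
eef_rot: [0.31, -0.31, 0.636, -0.636]
wrist_force: [-0.1, 0.1, 0.1]
gripper_width: 85.5
```

```bash
python3 go.py 643.5 4.5 200 -128
```

```text
clk 3.17 at [585.4  91.1 207.3] phi -128.0 q1 2 q6 40 w 85.5 F [-0.1  0.1  0.1]
turn 0.000 (0.0 rows) then shift x 32.5 y 7.3 z 99.1 (2.1 rows)
```

drive_tool --pt "11 2 33 0 100" --pt "11 2 33 0 100" --pt "10.5 3 33 0 100" --pt "0 0 0 0 100"

```text
clock: 3.68
ee_pos: [643.3, 4.3, 199.6]
eef_rot: [0.309, -0.309, 0.636, -0.636]
wrist_force: [-0.6, 0.3, 0.2]
gripper_width: 85.0
```

```bash
python3 - <<'E'
from hexa import *
np.set_printoptions(precision=2,suppress=True)
S=cap('scene','s1.png');T=cap('top','t1.png')
E
python3 go.py 643.5 4.5 78 -128; python3 -c "
import cv2
a=cv2.imread('pics/s1.png')[110:260,180:380];b=cv2.imread('pics/t1.png')[130:280,160:310]
cv2.imwrite('pics/c1.png',cv2.convertScaleAbs(cv2.resize(a,None,fx=4,fy=4),alpha=1.3))"
```

```text
clk 3.77 at [642.3   6.2 200. ] phi -128.0 q1 -5 q6 33 w 85.5 F [-0.4 -0.2  0.6]
turn -0.000 (0.0 rows) then shift x 0.6 y 122.0 z 2.0 (2.4 rows)
```

View pics/c1.png

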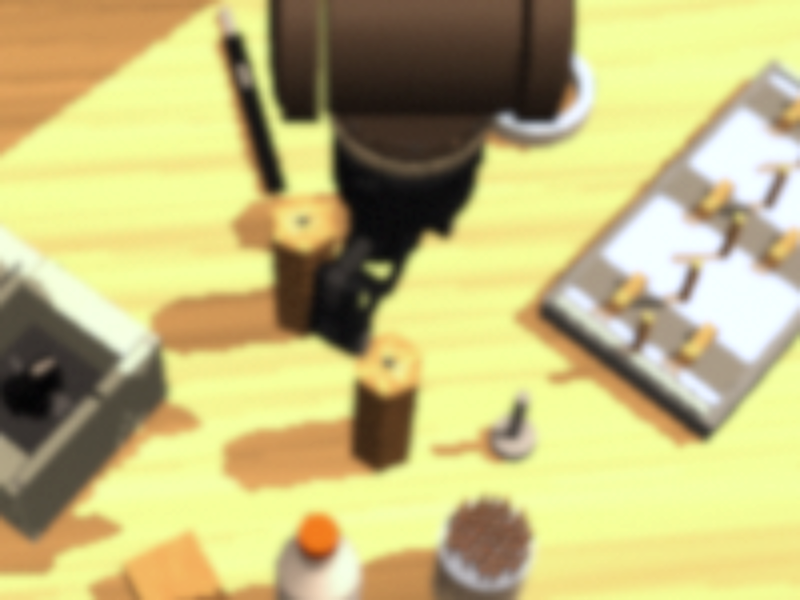

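drive_tool --pt "0 40 0 0 100" --pt "0 40 0 0 100" --pt "0 42 0 0 100" --pt "0 0 0 0 100"

```text
clock: 4.28
ee_pos: [640.9, 7.2, 76.2]
eef_rot: [0.309, -0.312, 0.636, -0.634]
wrist_force: [0.9, 0.3, 0.0]
gripper_width: 85.4
```

drive_tool --pt "0 0 0 0 40" --pt "0 0 0 0 30" --pt "0 0 0 0 20" --pt "0 0 0 0 20" --pt "0 0 0 0 20" --pt "0 0 0 0 20"

```text
clock: 5.03
ee_pos: [643.4, 5.9, 80.3]
eef_rot: [-0.311, 0.309, -0.635, 0.636]
wrist_force: [0.3, 0.2, 6.8]
gripper_width: 40.2
```

```bash
python3 - <<'E'
from h import *
S=cap('scene');T=cap('top')
a=S['pixels'][110:260,180:380]
cv2.imwrite('pics/c2.png',cv2.convertScaleAbs(cv2.resize(cv2.cvtColor(a,cv2.COLOR_RGB2BGR),None,fx=4,fy=4),alpha=1.3))
E
python3 go.py 643.5 4.5 78 -128
```

```text
clk 5.12 at [643.4   5.9  80.3] phi -128.0 q1 -5 q6 33 w 40.4 F [ 0.4 -0.2  7.6]
turn 0.000 (0.0 rows) then shift x 1.1 y 2.3 z 1.0 (0.1 rows)
```

View pics/c2.png

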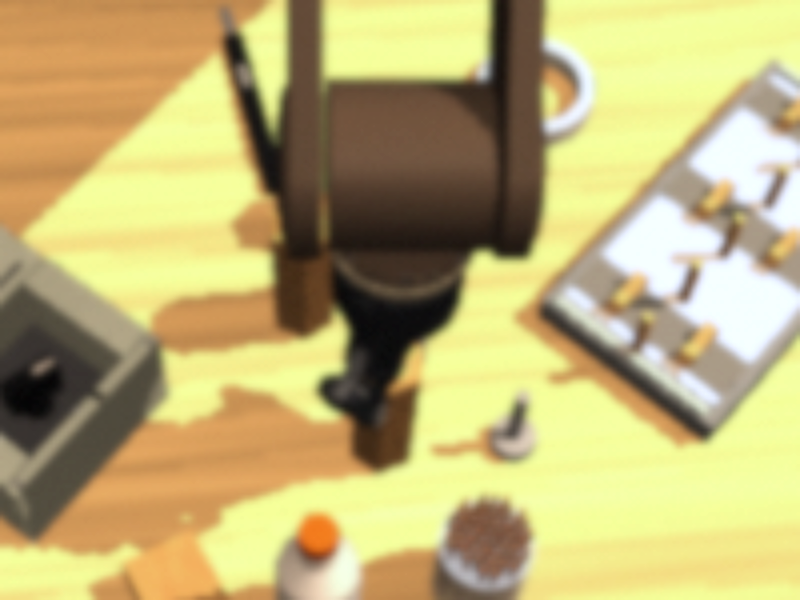

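drive_tool --pt "0 -40 0 0 20" --pt "0 -50 0 0 20" --pt "0 -50 0 0 20" --pt "0 -10 0 0.168 20" --pt "0 0 0 0 20"

```text
clock: 5.75
ee_pos: [642.7, 6.1, 229.9]
eef_rot: [-0.257, 0.255, -0.659, 0.66]
wrist_force: [0.1, -0.4, -2.2]
gripper_width: 40.7
```

```bash
python3 go.py 536.2 159.2 230 -137.6
```

```text
clk 5.75 at [642.7   6.1 229.9] phi -137.6 q1 -5 q6 42 w 40.7 F [ 0.1 -0.4 -2.2]
turn 0.001 (0.0 rows) then shift x -24.6 y -0.1 z -184.9 (3.7 rows)
```

drive_tool --pt "-6 0 -46 0 20" --pt "-6 0 -46 0 20" --pt "-6 0 -46 0 20" --pt "-6.6 0 -46.9 0 20" --pt "0 40 0 0 20" --pt "0 40 0 0 20" --pt "0 20 0 0 20" --pt "0 0 0 0 20"

```text
clock: 6.75
ee_pos: [535.1, 159.0, 126.5]
eef_rot: [0.255, -0.258, 0.659, -0.659]
wrist_force: [0.5, 0.4, -1.2]
gripper_width: 40.3
```

```bash
cat > view.py <<'E'
import sys
from h import *
def view(fn,boxS,boxT,f=5):
    o=[]
    for n,(x,y,w,h) in(('scene',boxS),('top',boxT)):
        p=cap(n)['pixels'][y:y+h,x:x+w]; p=cv2.cvtColor(p,cv2.COLOR_RGB2BGR)
        if n=='top': p=cv2.rotate(p,cv2.ROTATE_180)
        o.append(cv2.convertScaleAbs(cv2.resize(p,(400,400*h//w),interpolation=cv2.INTER_CUBIC),alpha=1.4))
    H=max(a.shape[0] for a in o); o=[cv2.copyMakeBorder(a,0,H-a.shape[0],0,0,0) for a in o]
    cv2.imwrite('pics/'+fn,np.hstack(o))
B=((305,100,120,120),(85,155,130,130))
if __name__=='__main__': view(sys.argv[1],*B)
E
python3 view.py v1.png; python3 go.py 536.2 159.2 130 -137.6
```

```text
clk 6.85 at [536.3 159.2 128.6] phi -137.5 q1 10 q6 57 w 40.4 F [-0.6 -1.   0.3]
turn 0.002 (0.0 rows) then shift x 0.1 y -1.4 z -0.0 (0.0 rows)
```

View pics/v1.png

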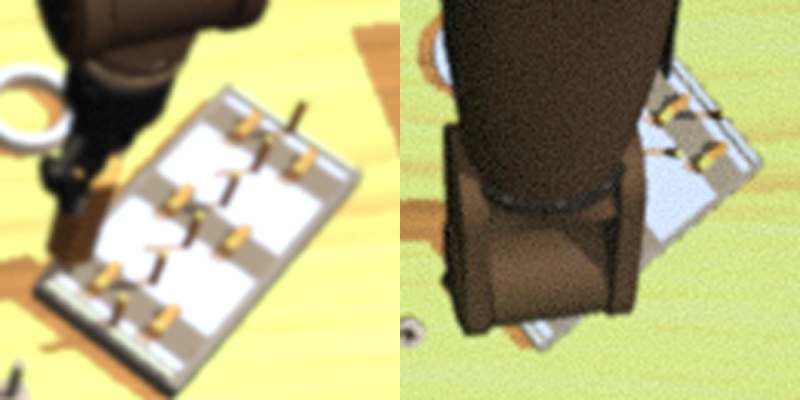

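drive_tool --pt "0 10 0 0 20" --pt "0 10 0 0 20" --pt "-5 1.5 0 0 20" --pt "-5 0 0 0 20" --pt "-7 0 0 0 20" --pt "-6 -1 0 0 20" --pt "0 0 0 0 20"

```text
clock: 7.72
ee_pos: [552.9, 174.7, 107.7]
eef_rot: [-0.255, 0.256, -0.659, 0.659]
wrist_force: [-2.9, -3.4, -1.2]
gripper_width: 39.4
```

```bash
python3 view.py v2.png; python3 go.py 536.2 159.2 130 -137.6
```

```text
clk 7.83 at [552.9 174.7 107.7] phi -137.6 q1 11 q6 59 w 39.1 F [-3.1 -3.1 -0.2]
turn 0.000 (0.0 rows) then shift x 22.7 y -22.3 z 0.2 (0.6 rows)
```

View pics/v2.png

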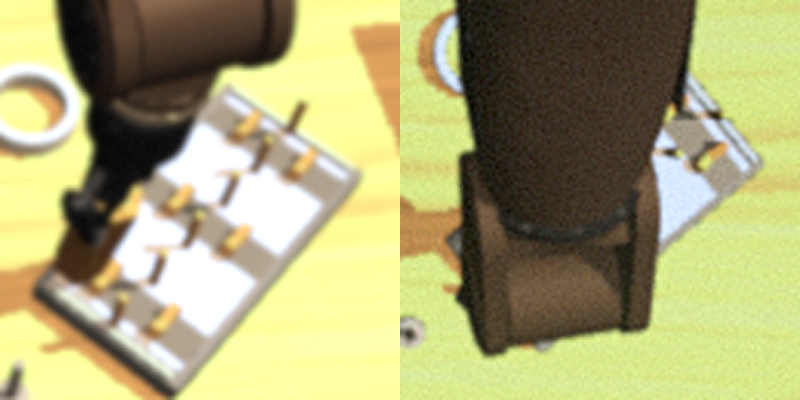

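drive_tool --pt "-9 0 0 0 20" --pt "-9 1 0 0 20" --pt "-9 2 0 0 20" --pt "-8.5 2 0 0 20" --pt "-8.5 3 0 0 20" --pt "-8 4 0 0 20" --pt "0 0 0 0 20"

```text
clock: 8.7
ee_pos: [591.9, 210.4, 96.2]
eef_rot: [0.256, -0.255, 0.659, -0.659]
wrist_force: [-2.7, -0.6, 3.3]
gripper_width: 39.0
```

```bash
python3 view.py v3.png; python3 go.py 536.2 159.2 130 -137.6
```

```text
clk 8.80 at [591.8 210.2  96.2] phi -137.6 q1 14 q6 61 w 39.6 F [-2.1  0.2  3.4]
turn -0.000 (0.0 rows) then shift x 75.4 y -33.8 z 0.2 (1.7 rows)
```

View pics/v3.png

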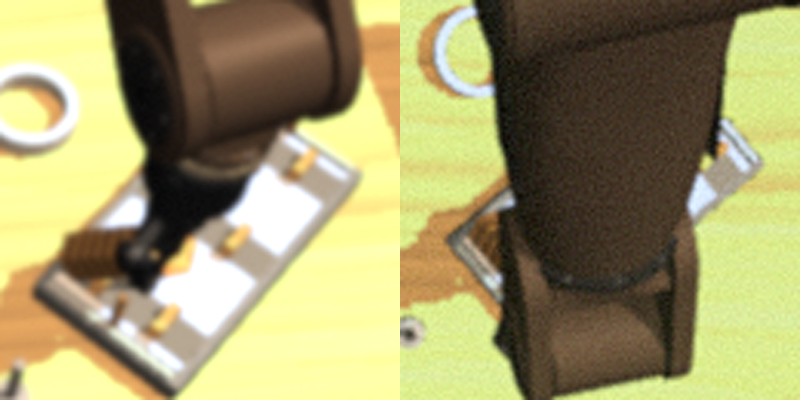

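drive_tool --pt "-7.8 4.2 0 0 20" --pt "-7.3 5 0 0 20" --pt "-6.8 5.7 0 0 20" --pt "-6.4 6.2 0 0 20" --pt "-5.8 6.8 0 0 20" --pt "-5.2 7.2 0 0 20" --pt "-2 3.5 0 0 20" --pt "0 0 0 0 20"

```text
clock: 9.8
ee_pos: [621.9, 238.0, 57.2]
eef_rot: [0.255, -0.256, 0.66, -0.659]
wrist_force: [-3.8, 0.3, 4.5]
gripper_width: 39.0
```

```bash
python3 view.py v4.png; python3 go.py 536.2 159.2 130 -137.6
```

```text
clk 9.90 at [621.8 237.9  57.3] phi -137.6 q1 15 q6 63 w 39.2 F [-4.8  0.2  3.8]
turn -0.001 (0.0 rows) then shift x 116.3 y -72.7 z 0.4 (2.7 rows)
```

View pics/v4.png

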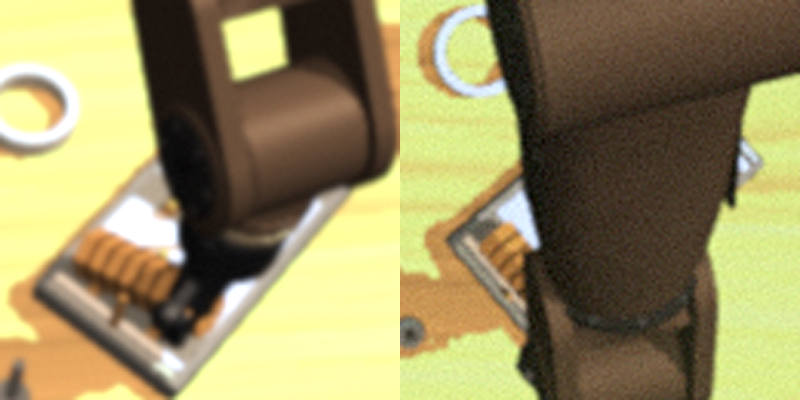

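drive_tool --pt "0 -25 0 0 20" --pt "10.5 0 0 0 20" --pt "0 15 0 0 20" --pt "0 10 0 0 20" --pt "0 6 0 0 20" --pt "0 6 0 0 20" --pt "0 4 0 0 20" --pt "0 0 0 0 20"

```text
clock: 10.9
ee_pos: [614.7, 231.6, 41.1]
eef_rot: [0.256, -0.255, 0.66, -0.659]
wrist_force: [-0.8, 5.9, 8.2]
gripper_width: 39.2
```

```bash
python3 view.py v5.png; python3 go.py 584.2 203 38 -137.6
```

```text
clk 11.00 at [614.7 231.5  41.2] phi -137.6 q1 15 q6 62 w 39.0 F [0.3 7.  8.5]
turn -0.001 (0.0 rows) then shift x 41.8 y 3.2 z 0.5 (0.8 rows)
```

View pics/v5.png

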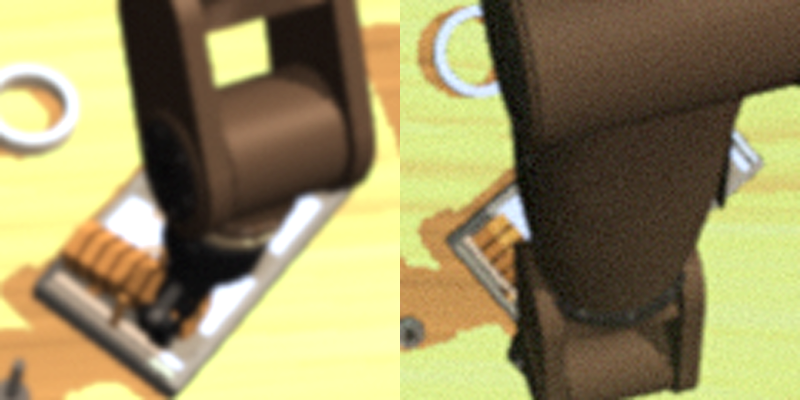

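drive_tool --pt "0 2 0 0 20" --pt "0 2 0 0 20" --pt "0 0 0 0 20"

```text
clock: 11.38
ee_pos: [615.0, 231.7, 37.4]
eef_rot: [0.256, -0.255, 0.66, -0.659]
wrist_force: [1.0, 7.4, 9.4]
gripper_width: 39.5
```

drive_tool --pt "0 1.5 0 0 20" --pt "0 1.5 0 0 20" --pt "0 0 0 0 20"

```text
clock: 11.75
ee_pos: [615.1, 231.9, 34.5]
eef_rot: [0.256, -0.254, 0.66, -0.659]
wrist_force: [1.3, 8.3, 10.3]
gripper_width: 39.6
```

```bash
python3 view.py v6.png; python3 go.py 584.2 203 38 -137.6
```

```text
clk 11.85 at [615.1 231.9  34.4] phi -137.6 q1 15 q6 62 w 39.5 F [1.6 8.3 7.6]
turn -0.001 (0.0 rows) then shift x 42.3 y -3.6 z 0.5 (0.8 rows)
```

View pics/v6.png

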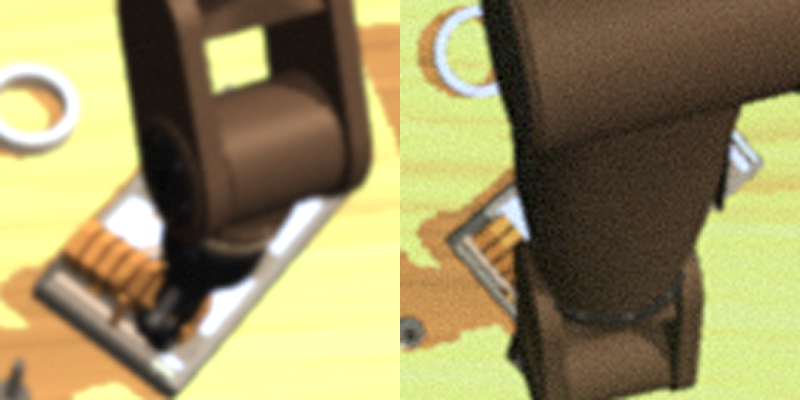

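drive_tool --pt "0 1.5 0 0 20" --pt "0 0 0 0 20" --pt "0 0 0 0 65" --pt "0 0 0 0 80" --pt "0 0 0 0 80" --pt "0 -40 0 0 80" --pt "0 -50 0 0 100" --pt "0 -50 0 0 100" --pt "0 -50 0 0 100"

```text
clock: 12.98
ee_pos: [614.1, 230.3, 224.1]
eef_rot: [0.255, -0.256, 0.659, -0.659]
wrist_force: [0.7, 0.7, 0.7]
gripper_width: 85.6
```

```bash
python3 view.py v7.png; python3 go.py 536 -38 231 -118
```

```text
clk 13.07 at [616.  230.9 228.3] phi -137.6 q1 15 q6 62 w 85.2 F [-0.2  0.7 -0.7]
turn -0.342 (1.9 rows) then shift x 275.0 y -2.7 z 55.6 (5.6 rows)
```

View pics/v7.png

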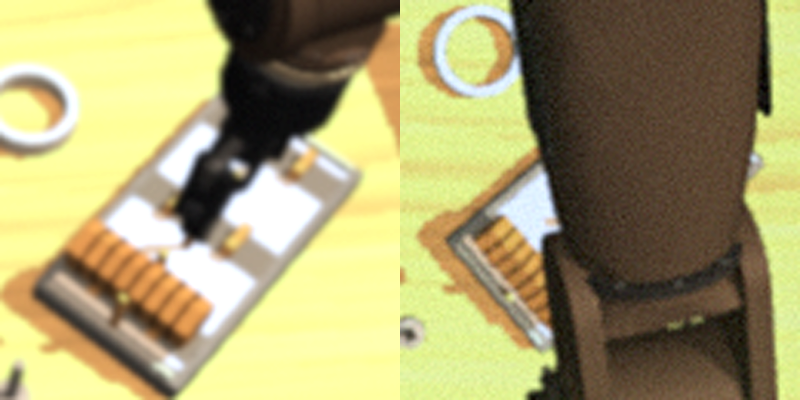

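drive_tool --pt "0 0 0 -0.171 100" --pt "0 0 0 -0.171 100" --pt "45 0 9 0 100" --pt "45 0 9 0 100" --pt "45 0 9 0 100" --pt "0 0 0 0 100"

```text
clock: 13.82
ee_pos: [574.0, 96.3, 222.2]
eef_rot: [0.363, -0.364, 0.607, -0.607]
wrist_force: [-0.3, 0.4, -0.2]
gripper_width: 85.2
```

```bash
python3 - <<'E'
from view import *
view('v8.png',(230,90,200,150),(90,130,200,150))
E
python3 go.py 536 -38 231 -118
```

```text
clk 13.93 at [574.8  98.5 222.4] phi -118.1 q1 3 q6 31 w 85.8 F [-0.2 -0.4  0.2]
turn -0.001 (0.0 rows) then shift x 138.7 y -8.6 z 29.8 (2.8 rows)
```

View pics/v8.png

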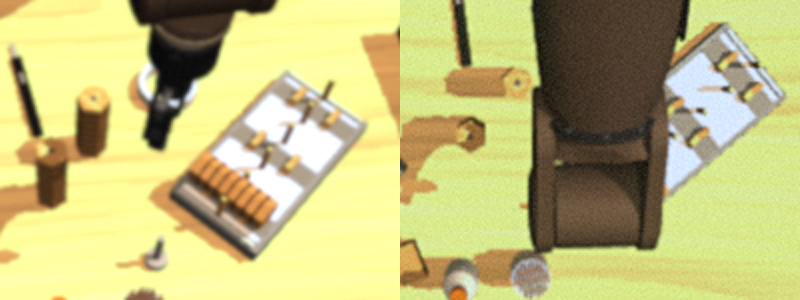

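Run:
```python
from h import *
o=[]
for n,(x,y) in(('scene',(230,120)),('top',(225,190))):
    p=cap(n)['pixels'][y:y+70,x:x+70]
    o.append(cv2.convertScaleAbs(cv2.resize(cv2.cvtColor(p,cv2.COLOR_RGB2BGR),(400,400),interpolation=cv2.INTER_CUBIC),alpha=1.5))
cv2.imwrite('pics/v9.png',np.hstack(o))
```

```text
(no output)
```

View pics/v9.png

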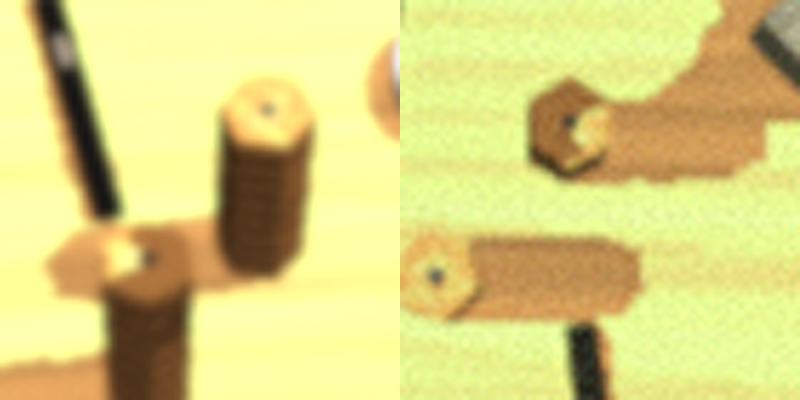

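drive_tool --pt "46 -2 10 0 100" --pt "46 -2 10 0 100" --pt "46.5 -3 10 0 100" --pt "0 0 0 0 100"

```text
clock: 14.52
ee_pos: [536.0, -39.1, 229.7]
eef_rot: [-0.364, 0.363, -0.606, 0.607]
wrist_force: [1.2, 0.8, 0.0]
gripper_width: 85.6
```

```bash
python3 go.py 536 -39 79 -118
```

```text
clk 14.53 at [536.  -39.1 229.7] phi -118.1 q1 -11 q6 17 w 85.6 F [1.2 0.8 0. ]
turn -0.002 (0.0 rows) then shift x -0.1 y 150.7 z -0.1 (3.0 rows)
```

drive_tool --pt "0 50 0 0 100" --pt "0 50 0 0 100" --pt "0 50 0 0 100" --pt "0 0 0 0 100" --pt "0 0 0 0 40" --pt "0 0 0 0 30" --pt "0 0 0 0 20" --pt "0 0 0 0 20" --pt "0 0 0 0 20" --pt "0 0 0 0 20"

```text
clock: 15.78
ee_pos: [537.0, -37.8, 81.6]
eef_rot: [-0.365, 0.363, -0.606, 0.607]
wrist_force: [-0.1, 0.8, 9.0]
gripper_width: 39.5
```

```bash
python3 go.py 465.4 236.7 229 -137.6
```

```text
clk 15.78 at [537.  -37.8  81.6] phi -118.0 q1 -11 q6 17 w 39.5 F [-0.1  0.8  9. ]
turn 0.341 (1.9 rows) then shift x -132.2 y -147.4 z -250.9 (6.4 rows)
```

drive_tool --pt "0 -50 0 0 20" --pt "0 -50 0 0 20" --pt "0 -50 0 0.171 20" --pt "0 0 0 0.171 20" --pt "-22 0 -42 0 20" --pt "-22 0 -42 0 20" --pt "-22 0 -42 0 20" --pt "-22 0 -42 0 20" --pt "-22 0 -42 0 20" --pt "-22 0 -41 0 20" --pt "0 0 0 0 20"

```text
clock: 17.15
ee_pos: [463.5, 239.0, 230.6]
eef_rot: [0.257, -0.256, 0.659, -0.659]
wrist_force: [-1.2, -0.8, -1.4]
gripper_width: 39.4
```

```bash
python3 go.py 465.4 236.7 109 -137.6
```

```text
clk 17.15 at [463.5 239.  230.6] phi -137.4 q1 20 q6 67 w 39.4 F [-1.2 -0.8 -1.4]
turn 0.003 (0.0 rows) then shift x 0.1 y 121.6 z 3.0 (2.4 rows)
```

drive_tool --pt "0 45 0 0 20" --pt "0 45 0 0 20" --pt "0 20 0 0 20" --pt "0 0 0 0 20"

```text
clock: 17.65
ee_pos: [464.2, 235.8, 119.2]
eef_rot: [0.255, -0.256, 0.659, -0.659]
wrist_force: [0.5, 1.0, -1.6]
gripper_width: 39.4
```

```bash
python3 view.py v10.png; python3 go.py 465.4 236.7 109 -137.6
```

```text
clk 17.75 at [465.  236.4 120.8] phi -137.6 q1 20 q6 67 w 39.8 F [-0.5 -0.5 -1.1]
turn -0.001 (0.0 rows) then shift x -0.5 y 11.8 z 0.0 (0.2 rows)
```

View pics/v10.png

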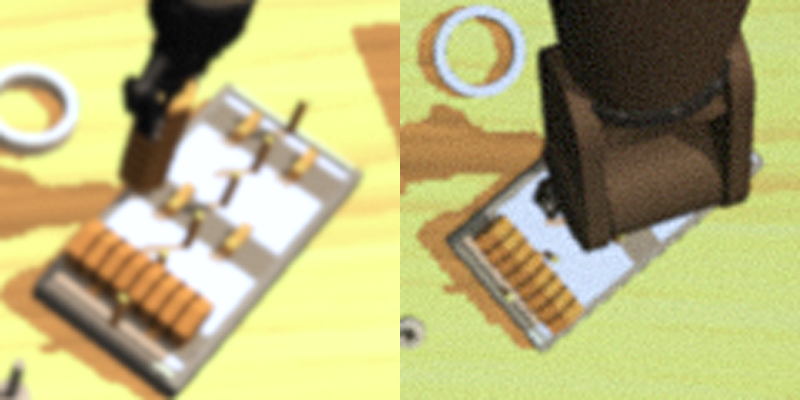

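drive_tool --pt "0 7 0 0 20" --pt "0 6 0 0 20" --pt "-5 0 0 0 20" --pt "-5 0 0 0 20" --pt "-7 0 0 0 20" --pt "-6 -1 0 0 20" --pt "-9 0 0 0 20" --pt "-9 1 0 0 20" --pt "-9 2 0 0 20" --pt "0 0 0 0 20"

```text
clock: 19.0
ee_pos: [501.6, 270.7, 105.1]
eef_rot: [-0.256, 0.256, -0.659, 0.659]
wrist_force: [-2.7, -1.5, 8.3]
gripper_width: 39.3
```

```bash
python3 view.py v11.png; python3 go.py 465.4 236.7 109 -137.6
```

```text
clk 19.10 at [501.5 270.7 105.1] phi -137.6 q1 22 q6 69 w 39.5 F [-3.3 -2.4  7.8]
turn -0.000 (0.0 rows) then shift x 49.6 y -3.9 z 0.7 (1.0 rows)
```

View pics/v11.png

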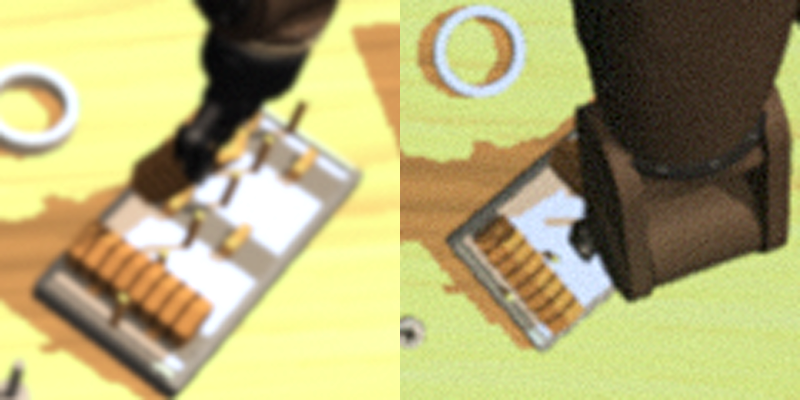

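drive_tool --pt "-8.5 2 0 0 20" --pt "-8.5 3 0 0 20" --pt "-8 4 0 0 20" --pt "-7.8 4.2 0 0 20" --pt "-7.3 5 0 0 20" --pt "-6.8 5.7 0 0 20" --pt "-6.4 6.2 0 0 20" --pt "-5.8 6.8 0 0 20" --pt "-5.2 7.2 0 0 20" --pt "-2 3.5 0 0 20" --pt "0 0 0 0 20"

```text
clock: 20.48
ee_pos: [550.0, 315.2, 56.8]
eef_rot: [0.255, -0.256, 0.659, -0.659]
wrist_force: [-2.9, -1.2, 3.2]
gripper_width: 39.9
```

```bash
python3 view.py v12.png; python3 go.py 513.4 280.5 34 -137.6
```

```text
clk 20.57 at [550.  315.2  57. ] phi -137.6 q1 24 q6 71 w 39.6 F [-3.2  0.3  2. ]
turn -0.000 (0.0 rows) then shift x 50.4 y 23.0 z 0.9 (1.1 rows)
```

View pics/v12.png

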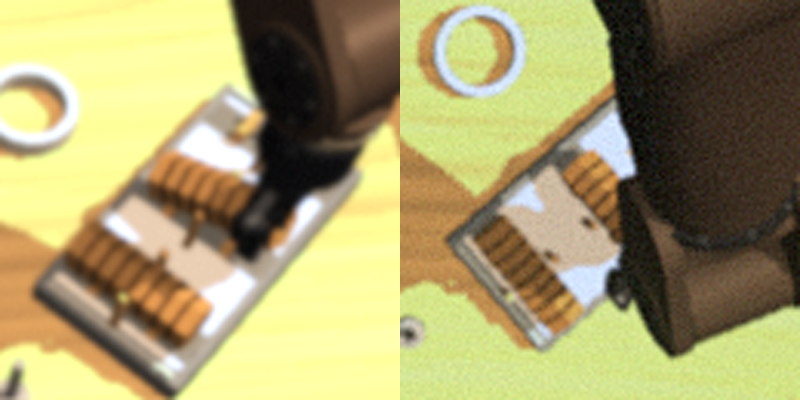

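drive_tool --pt "0 -25 0 0 20" --pt "9.5 0 -1 0 20" --pt "0 15 0 0 20" --pt "0 10 0 0 20" --pt "0 6 0 0 20" --pt "0 6 0 0 20" --pt "0 4 0 0 20" --pt "0 4 0 0 20" --pt "0 3 0 0 20" --pt "0 0 0 0 20"

```text
clock: 21.82
ee_pos: [544.1, 310.2, 34.3]
eef_rot: [0.257, -0.254, 0.659, -0.659]
wrist_force: [3.9, 3.7, 8.6]
gripper_width: 39.4
```

```bash
python3 view.py v13.png; python3 go.py 513.4 280.5 34 -137.6
```

```text
clk 21.93 at [544.1 310.3  34.4] phi -137.6 q1 24 q6 71 w 39.5 F [3.3 3.3 7.8]
turn -0.000 (0.0 rows) then shift x 42.7 y 0.4 z 1.3 (0.9 rows)
```

View pics/v13.png

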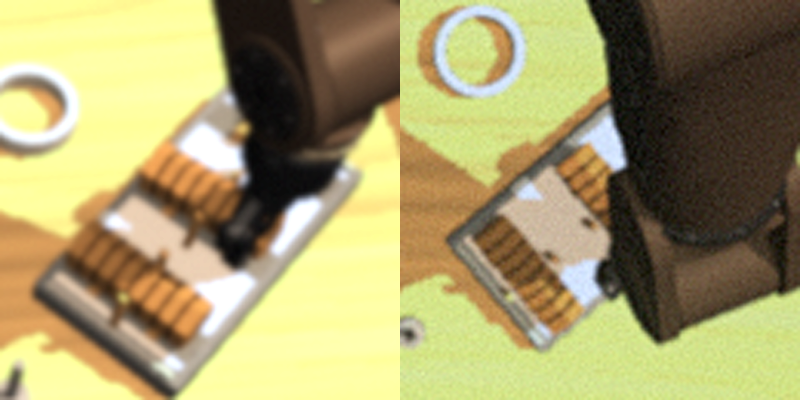

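drive_tool --pt "0 1 0 0 20" --pt "0 0 0 0 65" --pt "0 0 0 0 80" --pt "0 0 0 0 80" --pt "0 -40 0 0 80" --pt "0 -50 0 0 100" --pt "0 -50 0 0 100" --pt "0 -55 0 0 100" --pt "0 0 0 0.178 100" --pt "0 0 0 0.178 100"

```text
clock: 23.18
ee_pos: [542.6, 309.4, 228.8]
eef_rot: [0.133, -0.132, 0.695, -0.694]
wrist_force: [0.6, -0.2, -1.5]
gripper_width: 85.6
```

```bash
python3 go.py 459.3 25.3 229 -158
python3 - <<'E'
from h import *
o=[]
for n,(x,y) in(('scene',(245,110)),('top',(200,205))):
    p=cap(n)['pixels'][y:y+70,x:x+70]
    o.append(cv2.convertScaleAbs(cv2.resize(cv2.cvtColor(p,cv2.COLOR_RGB2BGR),(400,400),interpolation=cv2.INTER_CUBIC),alpha=1.5))
cv2.imwrite('pics/v14.png',np.hstack(o))
E
```

```text
clk 23.18 at [542.6 309.4 228.8] phi -158.4 q1 24 q6 92 w 85.6 F [ 0.6 -0.2 -1.5]
turn -0.006 (0.0 rows) then shift x 183.6 y -0.2 z 232.2 (5.9 rows)
```

View pics/v14.png

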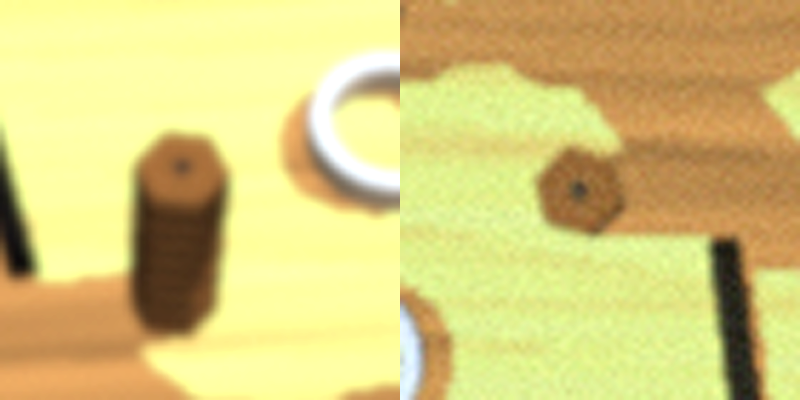

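drive_tool --pt "31 0 38.5 0 100" --pt "31 0 38.5 0 100" --pt "31 0 38.5 0 100" --pt "31 0 38.5 0 100" --pt "30 0 38.5 0 100" --pt "30 0 38.5 0 100" --pt "0 0 0 0 100" --pt "0 0 0 0 100"

```text
clock: 24.28
ee_pos: [458.7, 26.5, 228.1]
eef_rot: [0.136, -0.135, 0.694, -0.694]
wrist_force: [-0.9, 0.5, -0.4]
gripper_width: 85.3
```

```bash
python3 go.py 459.3 25.3 79 -158
```

```text
clk 24.27 at [458.7  26.5 228.1] phi -157.9 q1 -5 q6 63 w 85.3 F [-0.9  0.5 -0.4]
turn 0.002 (0.0 rows) then shift x -0.1 y 149.1 z 1.3 (3.0 rows)
```

drive_tool --pt "0 50 1 0 100" --pt "0 50 0 0 100" --pt "0 49 0 0 100" --pt "0 0 0 0 100" --pt "0 0 0 0 40" --pt "0 0 0 0 30" --pt "0 0 0 0 20" --pt "0 0 0 0 20" --pt "0 0 0 0 20" --pt "0 0 0 0 20"

```text
clock: 25.52
ee_pos: [459.7, 25.5, 80.9]
eef_rot: [-0.136, 0.134, -0.694, 0.694]
wrist_force: [-1.4, 1.5, 12.0]
gripper_width: 40.7
```

drive_tool --pt "0 -50 0 0 20" --pt "0 -50 0 0 20" --pt "0 -50 0 0 20" --pt "0 0 0 -0.178 20" --pt "0 0 0 -0.178 20" --pt "0 0 0 0 20"

```text
clock: 26.28
ee_pos: [458.8, 25.4, 230.1]
eef_rot: [-0.256, 0.255, -0.659, 0.66]
wrist_force: [-0.1, -0.1, -1.1]
gripper_width: 40.8
```

```bash
python3 go.py 395 315.5 229 -137.6
```

```text
clk 26.27 at [458.8  25.4 230.1] phi -137.7 q1 -5 q6 43 w 40.8 F [-0.1 -0.1 -1.1]
turn -0.001 (0.0 rows) then shift x -148.5 y 1.1 z -257.2 (5.9 rows)
```

drive_tool --pt "-25 0 -43 0 20" --pt "-25 0 -43 0 20" --pt "-25 0 -43 0 20" --pt "-25 0 -43 0 20" --pt "-25 0 -43 0 20" --pt "-24 0 -42 0 20" --pt "0 40 0 0 20" --pt "0 40 0 0 20" --pt "0 28 0 0 20" --pt "0 0 0 0 20" --pt "0 0 0 0 20"

```text
clock: 27.65
ee_pos: [396.1, 316.0, 122.3]
eef_rot: [0.256, -0.255, 0.66, -0.659]
wrist_force: [0.3, 0.0, -0.5]
gripper_width: 40.5
```

```bash
python3 view.py v15.png; python3 go.py 394 315 108 -137.6
```

```text
clk 27.75 at [396.2 316.  122.5] phi -137.7 q1 31 q6 79 w 41.3 F [-0.7 -0.4 -0.7]
turn -0.001 (0.0 rows) then shift x 2.3 y 14.5 z -0.8 (0.3 rows)
```

View pics/v15.png

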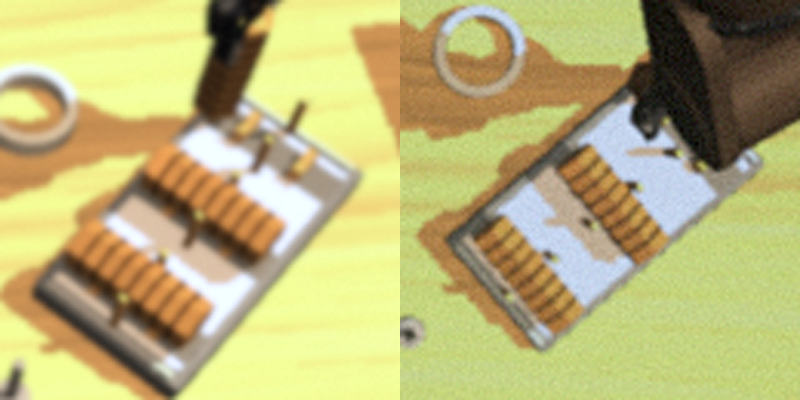

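Two columns lie cleanly in their saddles; the third hangs at the start of the last one. Now the same lay-down.

drive_tool --pt "2 7 -1 0 20" --pt "0 7 0 0 20" --pt "-5 0.5 0 0 20" --pt "-5 0 0 0 20" --pt "-7 0 0 0 20" --pt "-6 -1 0 0 20" --pt "-9 0 0 0 20" --pt "-9 1 0 0 20" --pt "-9 2 0 0 20" --pt "0 0 0 0 20"

```text
clock: 29.0
ee_pos: [430.6, 348.9, 104.7]
eef_rot: [-0.256, 0.256, -0.659, 0.659]
wrist_force: [-2.1, -1.6, 8.8]
gripper_width: 39.5
```

```bash
python3 view.py v16.png; python3 go.py 394 315 108 -137.6
```

```text
clk 29.10 at [430.5 348.9 104.7] phi -137.6 q1 32 q6 80 w 39.5 F [-1.1 -0.3  7.6]
turn -0.000 (0.0 rows) then shift x 49.8 y -3.3 z 0.4 (1.0 rows)
```

View pics/v16.png

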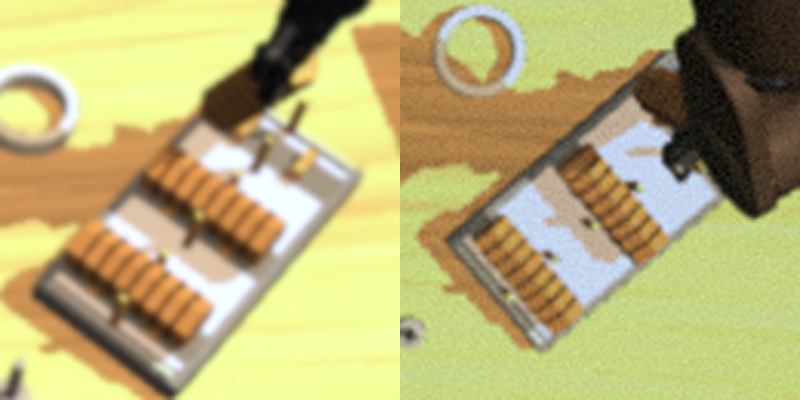

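drive_tool --pt "-8.5 2 0 0 20" --pt "-8.5 3 0 0 20" --pt "-8 4 0 0 20" --pt "-7.8 4.2 0 0 20" --pt "-7.3 5 0 0 20" --pt "-6.8 5.7 0 0 20" --pt "-6.4 6.2 0 0 20" --pt "-5.8 6.8 0 0 20" --pt "-5.2 7.2 0 0 20" --pt "-2 3.5 0 0 20" --pt "0 0 0 0 20"

```text
clock: 30.48
ee_pos: [479.0, 393.2, 56.5]
eef_rot: [-0.255, 0.256, -0.659, 0.659]
wrist_force: [-2.4, -2.4, 2.6]
gripper_width: 39.1
```

```bash
python3 view.py v17.png; python3 go.py 442.6 358 34 -137.6
```

```text
clk 30.57 at [479.1 393.2  56.7] phi -137.6 q1 33 q6 81 w 39.5 F [-1.4 -1.8  1.2]
turn -0.000 (0.0 rows) then shift x 50.7 y 22.7 z 1.4 (1.1 rows)
```

View pics/v17.png

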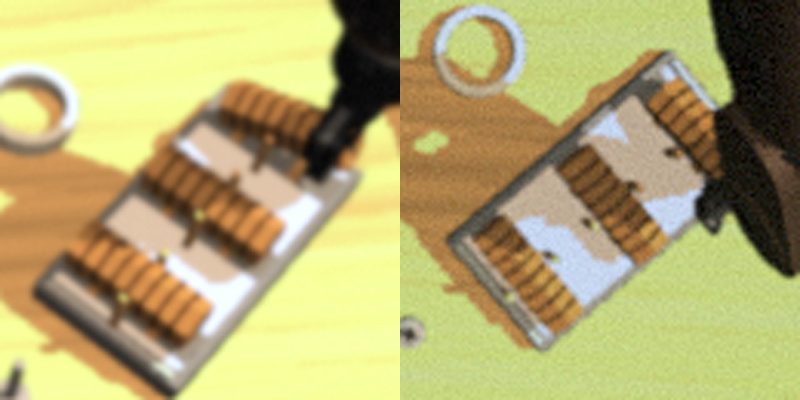

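drive_tool --pt "0 -25 0 0 20" --pt "9.5 0 0 0 20" --pt "0 15 0 0 20" --pt "0 10 0 0 20" --pt "0 6 0 0 20" --pt "0 6 0 0 20" --pt "0 4 0 0 20" --pt "0 4 0 0 20" --pt "0 3 0 0 20" --pt "0 0 0 0 20"

```text
clock: 31.82
ee_pos: [473.7, 388.2, 34.2]
eef_rot: [0.257, -0.254, 0.66, -0.659]
wrist_force: [2.6, 5.2, 8.4]
gripper_width: 39.4
```

```bash
python3 view.py v18.png; python3 go.py 442.6 358 34 -137.6
```

```text
clk 31.93 at [473.7 388.2  34.2] phi -137.6 q1 33 q6 81 w 39.4 F [4.  3.2 8. ]
turn -0.000 (0.0 rows) then shift x 43.3 y 0.2 z 1.3 (0.9 rows)
```

View pics/v18.png

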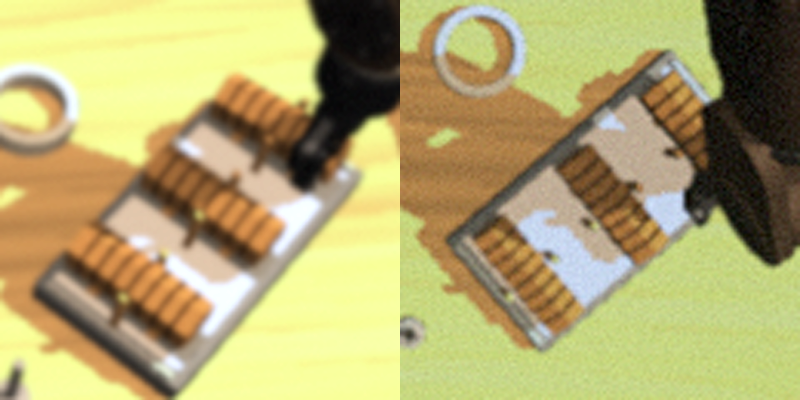

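Release, rise, and move toward the console; then check the bed unobstructed.

drive_tool --pt "0 1 0 0 20" --pt "0 0 0 0 65" --pt "0 0 0 0 80" --pt "0 0 0 0 80" --pt "0 -40 0 0 80" --pt "0 -50 0 0 100" --pt "0 -50 0 0 100" --pt "0 -55 0 0 100"

```text
clock: 32.92
ee_pos: [472.1, 386.8, 229.3]
eef_rot: [-0.255, 0.256, -0.659, 0.659]
wrist_force: [0.9, -0.1, -0.4]
gripper_width: 85.4
```

```bash
python3 go.py 612 -221 230 -137.6; python3 go.py 520 -20 260 -137.6
```

```text
clk 32.92 at [472.1 386.8 229.3] phi -137.6 q1 33 q6 81 w 85.4 F [ 0.9 -0.1 -0.4]
turn -0.000 (0.0 rows) then shift x 306.5 y -0.7 z 543.2 (12.5 rows)
clk 32.92 at [472.1 386.8 229.3] phi -137.6 q1 33 q6 81 w 85.4 F [ 0.9 -0.1 -0.4]
turn -0.000 (0.0 rows) then shift x 238.9 y -30.7 z 332.8 (8.2 rows)
```

drive_tool --pt "26 -3 37 0 100" --pt "26 -3 37 0 100" --pt "26 -3 37 0 100" --pt "26 -3 37 0 100" --pt "26 -3 37 0 100" --pt "26 -3 37 0 100" --pt "26 -3 37 0 100" --pt "26 -3 37 0 100" --pt "26 -3 37 0 100" --pt "0 0 0 0 100"

```text
clock: 34.17
ee_pos: [524.3, -19.0, 254.9]
eef_rot: [-0.255, 0.254, -0.66, 0.66]
wrist_force: [0.4, 0.4, -0.3]
gripper_width: 85.5
```

Run:
```python
from view import *
T=cap('top','t_a.png');S=cap('scene','s_a.png')
def cr(c,x,y,w,h,f): return cv2.convertScaleAbs(cv2.resize(cv2.cvtColor(c['pixels'][y:y+h,x:x+w],cv2.COLOR_RGB2BGR),None,fx=f,fy=f,interpolation=cv2.INTER_CUBIC),alpha=1.5)
cv2.imwrite('pics/bedT.png',cr(T,90,165,120,100,6));cv2.imwrite('pics/bedS.png',cr(S,305,115,120,105,6))
cv2.imwrite('pics/conT.png',cr(T,300,160,50,45,14));cv2.imwrite('pics/conS.png',cr(S,165,175,55,45,13))
```

```text
(no output)
```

View pics/bedT.png

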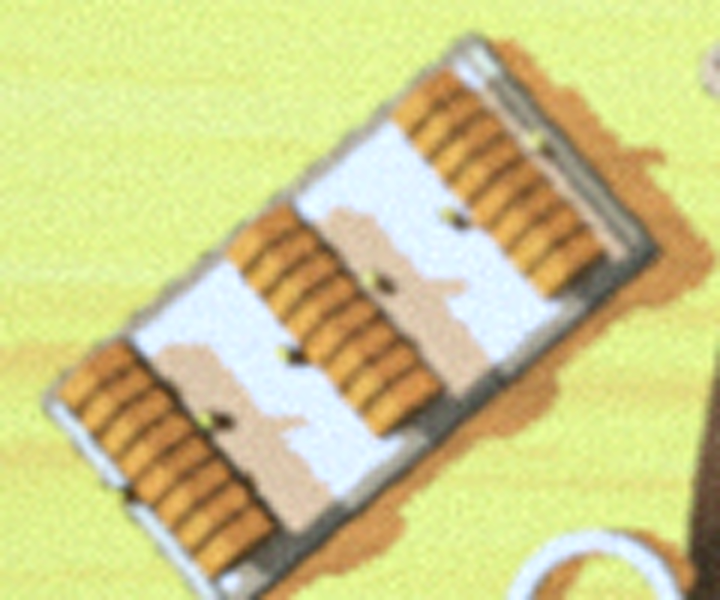

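View pics/bedS.png

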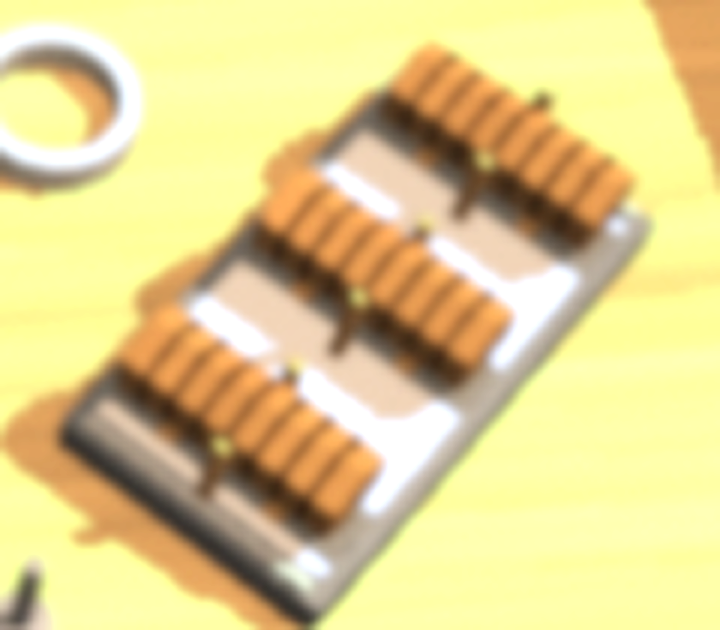

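View pics/conT.png

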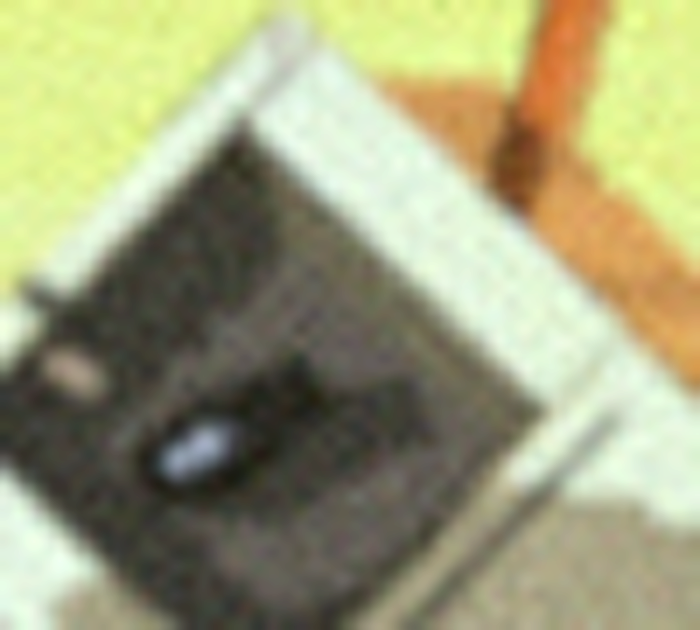

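View pics/conS.png

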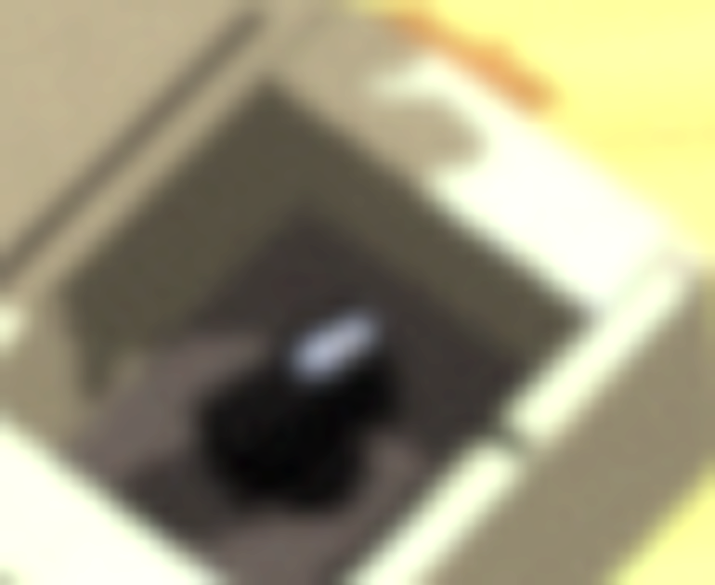

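```bash
cat > m1.py <<'E'
from h import *
np.set_printoptions(precision=1,suppress=True)
T=cap('top');S=cap('scene')
tb=lambda p:np.array(p)/6+[90,165]-.4
tc=lambda p:np.array(p)/6+[280,155]-.4
sc=lambda p:np.array(p)/6+[105,140]-.4
kt=lambda p:np.array(p)/14+[300,160]-.45
ks=lambda p:np.array(p)/13+[165,175]-.45
for q in ([(395,110),(450,68),(607,255),(550,298)],[(230,252),(285,205),(442,395),(383,436)],[(60,388),(125,340),(277,530),(215,578)]):
    P=onz(T,tb(q),62)[:,:2]; e=(P[2]+P[3])/2-(P[0]+P[1])/2; print('col',P.mean(0),np.linalg.norm(e),np.degrees(np.arctan2(e[1],e[0])))
def ang(P): d=P[1]-P[0]; return np.degrees(np.arctan2(d[1],d[0]))
w=onz(T,tc([(228,82),(352,208),(232,335),(103,208)]),85);print('wellT',w.mean(0),[np.linalg.norm(w[i]-w[i-3]) for i in range(4)],[ang(w[[i,(i+1)%4]]) for i in range(4)])
w=onz(S,sc([(487,248),(635,352),(495,497),(350,388)]),85);print('wellS',w.mean(0),[np.linalg.norm(w[i]-w[i-3]) for i in range(4)],[ang(w[[i,(i+1)%4]]) for i in range(4)])
P=onz(T,kt([(235,430),(160,470)]),73);print('ptrT',P[:,:2],ang(P))
P=onz(S,ks([(295,368),(378,325)]),73);print('ptrS',P[:,:2],ang(P))
print('barT',onz(T,kt([(315,372),(143,472)]),73)[:,:2])
print('rimtick',onz(T,kt([(40,295)]),85)[0,:2],onz(S,ks([(510,435)]),85)[0,:2],'floor tick',onz(T,kt([(75,368)]),30)[0,:2])
E
python3 m1.py
```

```text
col [581.9 202.3] 122.4557958687929 -138.26569802227482
col [510.8 280.9] 121.28733759525382 -137.93390119407968
col [441.4 359.3] 121.44840723375577 -138.2006174191475
wellT [ 607.4 -225.1   85. ] [np.float64(86.77789707735344), np.float64(87.05039598500964), np.float64(88.1610119766317), np.float64(88.76986639914308)] [np.float64(-134.71884720388078), np.float64(137.3536991579883), np.float64(46.424086643689044), np.float64(-43.56821096324767)]
wellS [ 608.1 -222.5   85. ] [np.float64(85.21455868936741), np.float64(87.53561382058135), np.float64(83.40531158604242), np.float64(87.07056039457964)] [np.float64(47.62971336621141), np.float64(-44.12903168415965), np.float64(-132.66446027536185), np.float64(137.0531202043011)]
ptrT [[ 605.8 -222.8]
 [ 596.9 -206.9]] 119.38054639938085
ptrS [[ 606.8 -222.5]
 [ 598.7 -205.7]] 116.00527439849078
barT [[ 618.7 -239.8]
 [ 596.4 -203.3]]
rimtick [ 631.8 -179.5] [ 631.6 -179. ] floor tick [ 624.3 -194.4]
```

drive_tool --pt "0 0 0 -0.166 45" --pt "0 0 0 -0.166 45" --pt "0 0 0 -0.166 45" --pt "0 0 0 -0.166 45" --pt "0 0 0 -0.166 45" --pt "0 0 0 -0.166 45" --pt "0 0 0 -0.166 45" --pt "0 0 0 -0.166 45" --pt "0 0 0 0 45"

```text
clock: 35.5
ee_pos: [523.9, -15.6, 254.9]
eef_rot: [0.608, -0.608, 0.362, -0.361]
wrist_force: [-1.1, 0.8, 0.1]
gripper_width: 38.3
```

```bash
python3 go.py 607.8 -223.8 140 -61.5
```

```text
clk 35.50 at [523.9 -15.6 254.9] phi -61.5 q1 -9 q6 -37 w 38.3 F [-1.1  0.8  0.1]
turn -0.000 (0.0 rows) then shift x 223.0 y 114.9 z -25.6 (5.0 rows)
```

drive_tool --pt "45 10 -5 0 45" --pt "45 10 -5 0 45" --pt "45 20 -5 0 45" --pt "44 30 -5 0 45" --pt "44 30 -5.5 0 45" --pt "0 0 0 0 45" --pt "0 0 0 0 45"

```text
clock: 36.38
ee_pos: [608.0, -224.0, 155.1]
eef_rot: [0.607, -0.607, 0.362, -0.362]
wrist_force: [-0.7, 0.8, 0.3]
gripper_width: 38.8
```

```bash
python3 go.py 607.8 -223.8 40 -61.5; python3 go.py 607.8 -223.8 40 -61.5|head -1
```

```text
clk 36.38 at [ 608.  -224.   155.1] phi -61.6 q1 -26 q6 -54 w 38.8 F [-0.7  0.8  0.3]
turn -0.002 (0.0 rows) then shift x -0.3 y 115.1 z -0.1 (2.3 rows)
clk 36.38 at [ 608.  -224.   155.1] phi -61.6 q1 -26 q6 -54 w 38.8 F [-0.7  0.8  0.3]
```

drive_tool --pt "0 40 0 0 45" --pt "0 40 0 0 45" --pt "0 24 0 0 45" --pt "0 10 0 0 45" --pt "0 0 0 0 45"

```text
clock: 37.0
ee_pos: [608.3, -224.1, 41.7]
eef_rot: [0.608, -0.608, 0.361, -0.362]
wrist_force: [0.0, 0.8, 0.5]
gripper_width: 38.2
```

drive_tool --pt "0 0 0 0 20" --pt "0 0 0 0 5" --pt "0 0 0 0 5" --pt "0 0 0 0 5" --pt "0 0 0 0 5"

```text
clock: 37.62
ee_pos: [608.9, -224.6, 43.3]
eef_rot: [0.608, -0.607, 0.361, -0.363]
wrist_force: [0.3, 4.2, 10.2]
gripper_width: 14.8
```

```bash
python3 go.py 607.8 -223.8 40 -118.5
python3 - <<'E'
from h import *
c=cap('scene')['pixels'][130:230,100:240]
cv2.imwrite('pics/k1.png',cv2.convertScaleAbs(cv2.resize(cv2.cvtColor(c,cv2.COLOR_RGB2BGR),None,fx=5,fy=5),alpha=1.4))
E
```

```text
clk 37.62 at [ 608.9 -224.6   43.3] phi -61.5 q1 -26 q6 -55 w 14.8 F [ 0.3  4.2 10.2]
turn 0.994 (5.5 rows) then shift x -0.2 y 3.3 z -1.3 (0.1 rows)
```

View pics/k1.png

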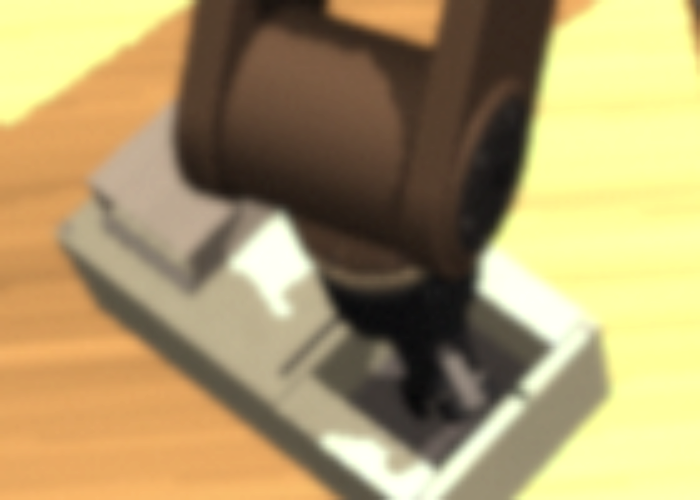

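drive_tool --pt "0 0 0 0.142 5" --pt "0 0 0 0.142 5" --pt "0 0 0 0.142 5" --pt "0 0 0 0.142 5" --pt "0 0 0 0.142 5" --pt "0 0 0 0.142 5" --pt "0 0 0 0.142 5" --pt "0 0 0 0 5" --pt "0 0 0 0 5"

```text
clock: 38.8
ee_pos: [608.3, -224.6, 43.3]
eef_rot: [-0.362, 0.361, -0.607, 0.608]
wrist_force: [-3.9, 4.8, 11.6]
gripper_width: 15.1
```

```bash
python3 go.py 607.8 -223.8 40 -118.5
```

```text
clk 38.80 at [ 608.3 -224.6   43.3] phi -118.5 q1 -26 q6 2 w 15.1 F [-3.9  4.8 11.6]
turn 0.000 (0.0 rows) then shift x -0.4 y 3.3 z -0.8 (0.1 rows)
```

Turned 57°. Release, rise and check the pointer.

drive_tool --pt "0 0 0 0 35" --pt "0 0 0 0 45" --pt "0 0 0 0 45" --pt "0 -30 0 0 45" --pt "0 -50 0 0 45" --pt "0 -50 0 0 45" --pt "40 -40 0 0 45" --pt "40 -30 0 0 45" --pt "40 0 0 0 45" --pt "40 0 0 0 45" --pt "0 0 0 0 45"

```text
clock: 40.17
ee_pos: [530.3, -367.5, 240.8]
eef_rot: [0.361, -0.361, 0.608, -0.608]
wrist_force: [0.1, 0.6, -0.4]
gripper_width: 38.5
```

```bash
python3 go.py 607.8 -223.8 40 -118.5;python3 - <<'E'
from h import *
T=cap('top','t_b.png');S=cap('scene','s_b.png')
def cr(c,x,y,w,h,f): return cv2.convertScaleAbs(cv2.resize(cv2.cvtColor(c['pixels'][y:y+h,x:x+w],cv2.COLOR_RGB2BGR),None,fx=f,fy=f,interpolation=cv2.INTER_CUBIC),alpha=1.5)
cv2.imwrite('pics/con2T.png',cr(T,280,155,120,105,6));cv2.imwrite('pics/con2S.png',cr(S,105,140,120,105,6))
E
```

```text
clk 40.17 at [ 530.3 -367.5  240.8] phi -118.7 q1 -41 q6 -12 w 38.5 F [ 0.1  0.6 -0.4]
turn -0.003 (0.0 rows) then shift x -163.2 y 200.8 z -0.5 (5.2 rows)
```

View pics/con2T.png

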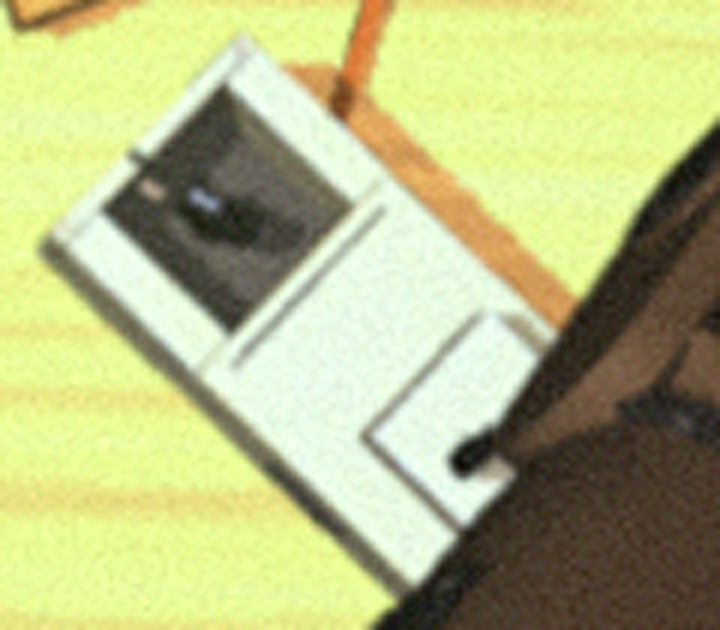

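View pics/con2S.png

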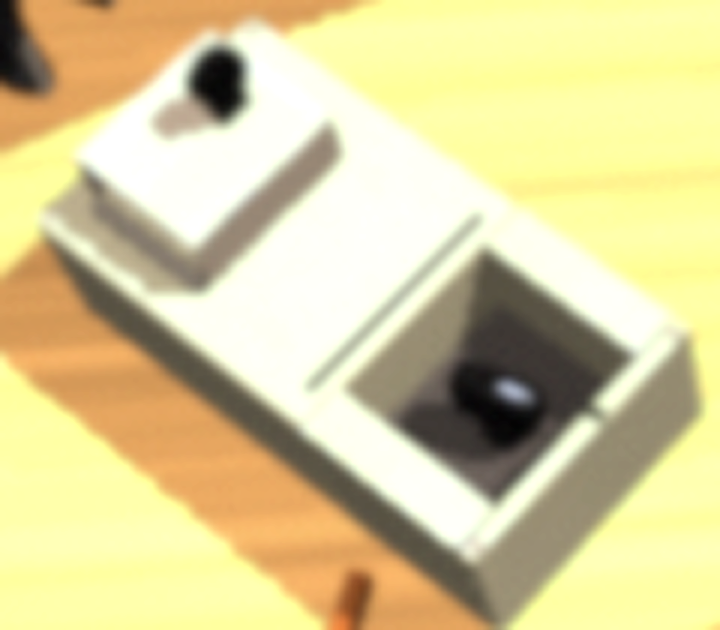

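Run:
```python
from h import *
T=cap('top');S=cap('scene')
a=T['pixels'];b=S['pixels']
def ptr(c,xy,n):
    u,v=proj(c,[[*xy,73]])[0]; x0,y0=int(u)-8,int(v)-8
    p=cv2.resize(c['pixels'][y0:y0+17,x0:x0+17],None,fx=8,fy=8,interpolation=cv2.INTER_CUBIC).astype(int)
    g=p[...,2]-40*0 ; m=(p[...,2]>110)&(p[...,2]>p[...,0]-5)
    m=cv2.connectedComponentsWithStats(m.astype(np.uint8))
    for i in range(1,m[0]):
        ys,xs=np.where(m[1]==i)
        if len(xs)<60: continue
        P=onz(c,np.c_[(xs+.5)/8-.5+x0,(ys+.5)/8-.5+y0],73)[:,:2]; ctr=P.mean(0); w,V=np.linalg.eigh(np.cov((P-ctr).T)); d=V[:,1]
        o=ctr-[607.8,-223.8]
        print(n,len(xs),ctr.round(1),'axis',np.degrees(np.arctan2(d[1],d[0])).round(1),'from centre',np.degrees(np.arctan2(o[1],o[0])).round(1),np.hypot(*o).round(1),np.sqrt(w).round(1))
for n,c in(('T',T),('S',S)): ptr(c,(612,-215),n)
```

```text
S 252 [ 612.9 -215.4] axis 58.2 from centre 58.9 9.8 [1.1 2.2]
```

Run:
```python
from h import *
T=cap('top')
tc=lambda p:np.array(p)/6+[280,155]-.4
P=onz(T,tc([(203,198),(190,188),(217,208)]),73)[:,:2]; print(P)
o=P[0]-[607.8,-223.8];d=P[1]-P[2];print(np.degrees(np.arctan2(o[1],o[0])),np.degrees(np.arctan2(d[1],d[0])))
# console edges
for e in ([(240,38),(635,412)],[(42,240),(445,612)],[(365,435),(480,545)],[(365,435),(485,315)]):
    Q=onz(T,tc(e),85 if e[0][0]!=365 else 121)[:,:2]; d=Q[0]-Q[1]; print('edge',Q.ravel().round(1),np.degrees(np.arctan2(d[1],d[0])))
```

```text
[[ 613.59546769 -214.08904122]
 [ 618.41727949 -207.58596215]
 [ 608.78946884 -221.08733218]]
59.17138883933459 54.50737828226175
edge [ 692.2 -230.1  511.8 -426.3] 47.39065184642414
edge [ 589.1 -133.4  412.9 -331.9] 48.39336779795005
edge [ 495.8 -284.7  445.1 -339.8] 47.33276754520022
edge [ 495.8 -284.7  554.2 -342.5] 135.3404896913526
```

drive_tool --pt "0 0 0 -0.166 45" --pt "0 0 0 -0.166 45" --pt "0 0 0 -0.166 45" --pt "0 0 0 -0.166 45" --pt "0 0 0 -0.166 45" --pt "0 0 0 -0.166 45" --pt "0 0 0 -0.166 45" --pt "0 0 0 -0.163 45" --pt "0 0 0 0 45"

```text
clock: 41.55
ee_pos: [532.1, -364.7, 241.0]
eef_rot: [0.659, -0.659, 0.257, -0.257]
wrist_force: [0.2, 0.5, -0.7]
gripper_width: 38.7
```

```bash
python3 go.py 489 -330.5 180 -42.8
```

```text
clk 41.55 at [ 532.1 -364.7  241. ] phi -42.6 q1 -40 q6 -88 w 38.7 F [ 0.2  0.5 -0.7]
turn 0.004 (0.0 rows) then shift x -54.9 y 61.0 z -4.2 (1.6 rows)
```

drive_tool --pt "-28 20 -2 0 45" --pt "-27 41 -2 0 45" --pt "0 0 0 0 45" --pt "0 0 0 0 45"

```text
clock: 42.05
ee_pos: [489.5, -331.6, 180.9]
eef_rot: [-0.659, 0.659, -0.257, 0.258]
wrist_force: [0.1, 0.1, 0.2]
gripper_width: 38.4
```

```bash
python3 go.py 489 -330.5 130 -42.8
python3 - <<'E'
from h import *
o=[]
for n,(x,y) in(('scene',(95,110)),('top',(315,190))):
    p=cap(n)['pixels'][y:y+80,x:x+80]
    o.append(cv2.convertScaleAbs(cv2.resize(cv2.cvtColor(p,cv2.COLOR_RGB2BGR),(400,400),interpolation=cv2.INTER_CUBIC),alpha=1.5))
cv2.imwrite('pics/g1.png',np.hstack(o))
E
```

```text
clk 42.05 at [ 489.5 -331.6  180.9] phi -42.7 q1 -41 q6 -88 w 38.4 F [0.1 0.1 0.2]
turn 0.002 (0.0 rows) then shift x -1.1 y 50.9 z 0.5 (1.0 rows)
```

View pics/g1.png

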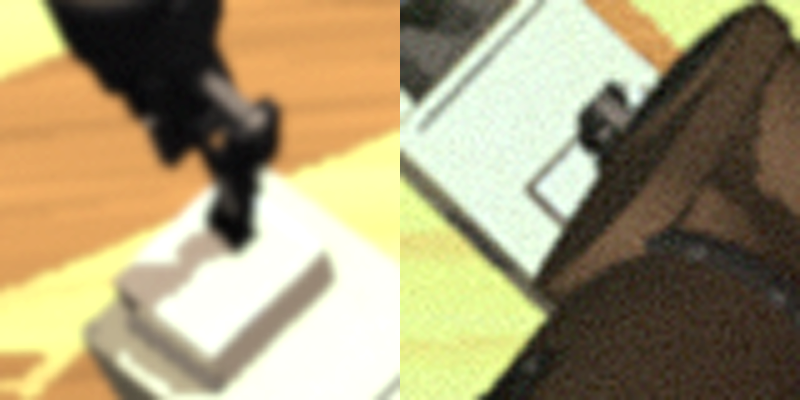

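drive_tool --pt "-1 20 0 0 45" --pt "0 20 0 0 45" --pt "0 10 0 0 45" --pt "0 0 0 0 45"

```text
clock: 42.65
ee_pos: [488.0, -330.7, 130.0]
eef_rot: [0.659, -0.659, 0.257, -0.257]
wrist_force: [0.1, 0.4, 1.6]
gripper_width: 38.7
```

drive_tool --pt "0 0 0 0 20" --pt "0 0 0 0 2" --pt "0 0 0 0 2" --pt "0 0 0 0 2" --pt "0 0 0 0 2"

```text
clock: 43.28
ee_pos: [488.2, -330.6, 130.8]
eef_rot: [-0.659, 0.659, -0.256, 0.257]
wrist_force: [1.1, 2.7, 6.4]
gripper_width: 9.2
```

drive_tool --pt "5.5 -5 0 0 2" --pt "6.2 -4.5 0 0 2" --pt "6.4 -3.9 0 0 2" --pt "6.7 -3.4 0 0 2" --pt "7 -2.8 0 0 2" --pt "7.2 -2.1 0 0 2" --pt "0 0 0 0 2"

```text
clock: 44.15
ee_pos: [516.0, -356.5, 151.2]
eef_rot: [0.659, -0.658, 0.258, -0.256]
wrist_force: [-1.2, 3.8, -2.6]
gripper_width: 8.8
```

```bash
cat > gv.py <<'E'
import sys
from h import *
o=[]
for n,(x,y) in(('scene',(95,110)),('top',(315,190))):
    p=cap(n)['pixels'][y:y+80,x:x+80]
    o.append(cv2.convertScaleAbs(cv2.resize(cv2.cvtColor(p,cv2.COLOR_RGB2BGR),(400,400),interpolation=cv2.INTER_CUBIC),alpha=1.5))
cv2.imwrite('pics/'+sys.argv[1],np.hstack(o))
E
python3 gv.py g2.png; python3 go.py 489 -330.5 130 -42.8
```

```text
clk 44.25 at [ 516.  -356.5  151.2] phi -42.6 q1 -41 q6 -88 w 8.8 F [-1.8  3.9 -4.7]
turn 0.004 (0.0 rows) then shift x -37.5 y 21.2 z 0.7 (0.9 rows)
```

View pics/g2.png

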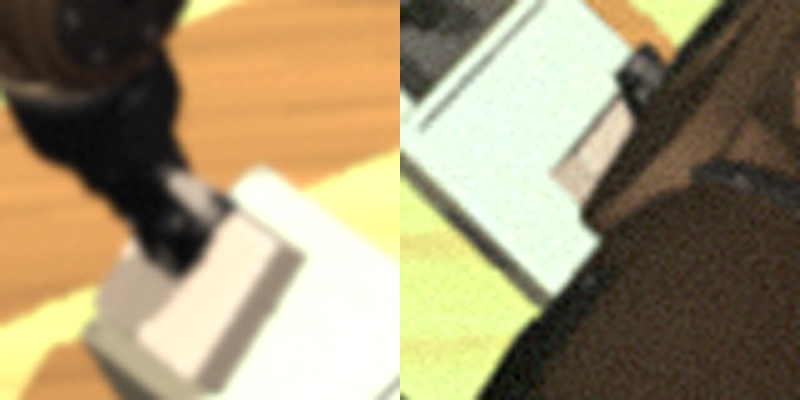

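Guard is lifting with the tab still held, low forces. Continue over the top.

drive_tool --pt "7.4 -1.5 0 0 2" --pt "7.5 -0.9 0 0 2" --pt "7.5 -0.2 0 0 2" --pt "7.5 0.5 0 0 2" --pt "7.4 1.2 0 0 2" --pt "7.3 1.8 0 0 2" --pt "7.1 2.4 0 0 2" --pt "6.9 3 0 0 2" --pt "6.6 3.6 0 0 2" --pt "6.3 4.1 0 0 2" --pt "6 4.6 0 0 2" --pt "0 0 0 0 2"

```text
clock: 45.75
ee_pos: [573.8, -410.4, 134.1]
eef_rot: [-0.658, 0.659, -0.256, 0.257]
wrist_force: [-3.1, -0.4, 5.3]
gripper_width: 9.2
```

```bash
python3 gv.py g3.png; python3 go.py 489 -330.5 130 -42.8
```

```text
clk 45.85 at [ 573.7 -410.3  134.2] phi -42.6 q1 -41 q6 -88 w 9.1 F [-2.3 -1.1  5.6]
turn 0.004 (0.0 rows) then shift x -116.4 y 4.2 z 1.0 (2.3 rows)
```

View pics/g3.png

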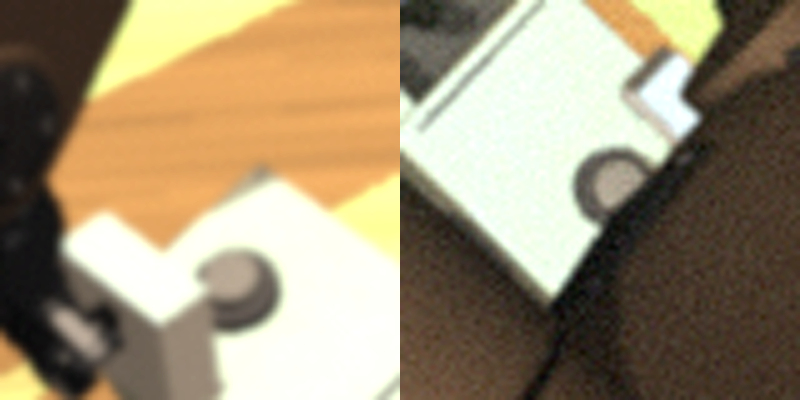

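drive_tool --pt "5.6 5 0 0 2" --pt "5.2 5.4 0 0 2" --pt "0 0 0 0 25" --pt "0 0 0 0 40" --pt "0 0 0 0 40" --pt "0 0 0 0 40"

```text
clock: 46.6
ee_pos: [581.6, -416.7, 122.9]
eef_rot: [-0.659, 0.659, -0.256, 0.257]
wrist_force: [0.4, -1.0, 1.4]
gripper_width: 34.3
```

```bash
python3 gv.py g4.png; python3 go.py 489 -330.5 130 -42.8
```

```text
clk 46.70 at [ 581.6 -416.7  122.9] phi -42.6 q1 -41 q6 -88 w 34.2 F [ 0.4 -1.5  1. ]
turn 0.004 (0.0 rows) then shift x -126.5 y -7.1 z 0.3 (2.5 rows)
```

View pics/g4.png

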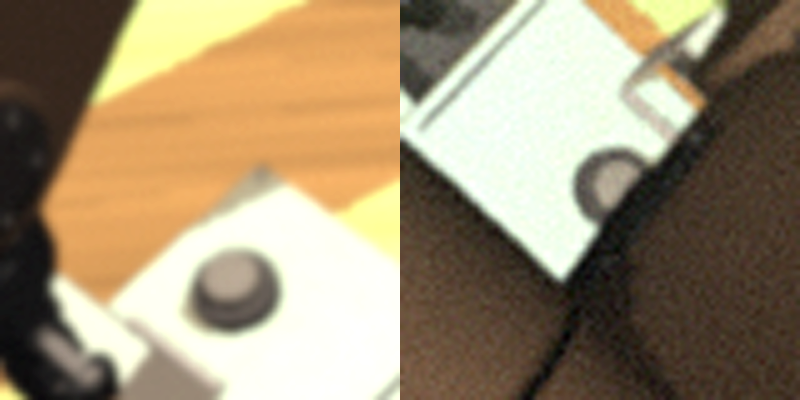

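drive_tool --pt "0 -25 0 0 40" --pt "0 -40 0 0 40" --pt "0 -45 0 0 30" --pt "0 0 0 0 0" --pt "0 0 0 0 0"

```text
clock: 47.32
ee_pos: [581.2, -416.3, 232.0]
eef_rot: [0.659, -0.659, 0.257, -0.256]
wrist_force: [-0.3, -0.1, -0.3]
gripper_width: -0.2
```

```bash
python3 gv.py g5.png
python3 - <<'E'
from h import *
T=cap('top');S=cap('scene')
print(onz(S,[np.array((234,275))/5+(95,110)-.4],107),onz(T,[np.array((215,187))/5+(315,190)-.4],107))
E
python3 go.py 504 -345 150 -42.8
```

```text
[[ 499.90842768 -338.06521568  107.        ]] [[ 497.91041974 -337.64705188  107.        ]]
clk 47.52 at [ 581.3 -416.4  231.4] phi -42.6 q1 -41 q6 -88 w -0.0 F [-0.3  0.2 -0.2]
turn 0.004 (0.0 rows) then shift x -105.2 y 81.4 z -0.1 (2.7 rows)
```

View pics/g5.png

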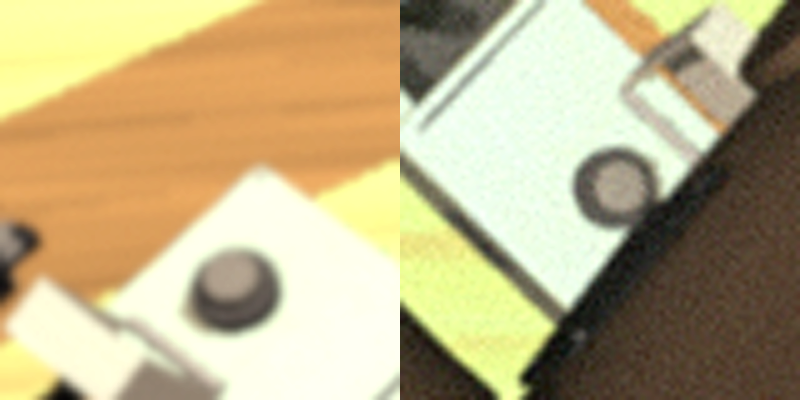

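```bash
python3 go.py 499 -338 130 -42.8
```

```text
clk 47.52 at [ 581.3 -416.4  231.4] phi -42.6 q1 -41 q6 -88 w -0.0 F [-0.3  0.2 -0.2]
turn 0.004 (0.0 rows) then shift x -113.6 y 101.4 z 1.6 (3.0 rows)
```

drive_tool --pt "-40 0 0.6 0 0" --pt "-40 0 0.5 0 0" --pt "-33.5 0 0.5 0 0" --pt "0 45 0 0 0" --pt "0 45 0 0 0" --pt "0 11 0 0 0" --pt "0 0 0 0 0"

```text
clock: 48.4
ee_pos: [499.1, -338.8, 131.6]
eef_rot: [0.659, -0.659, 0.257, -0.256]
wrist_force: [-0.2, -0.3, 2.1]
gripper_width: 0.2
```

```bash
python3 gv.py g6.png;python3 go.py 499 -338 107 -42.8
```

```text
clk 48.50 at [ 499.6 -339.2  133. ] phi -42.6 q1 -40 q6 -88 w 0.0 F [ 0.5 -0.4 -0.8]
turn 0.004 (0.0 rows) then shift x -1.2 y 26.0 z 0.5 (0.5 rows)
```

View pics/g6.png

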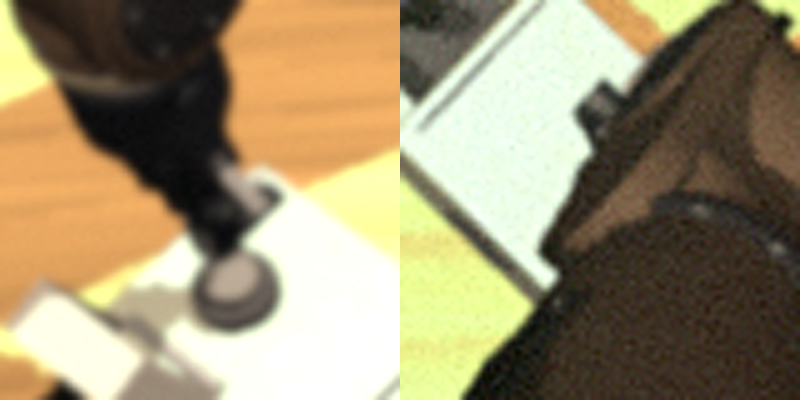

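drive_tool --pt "-1 15 0 0 0" --pt "0 9 0 0 0" --pt "0 4 0 0 0" --pt "0 2 0 0 0" --pt "0 0 0 0 0"

```text
clock: 49.12
ee_pos: [498.1, -337.9, 101.8]
eef_rot: [0.659, -0.659, 0.257, -0.256]
wrist_force: [-2.1, 1.6, 5.7]
gripper_width: 0.4
```

drive_tool --pt "0 1.5 0 0 0" --pt "0 1 0 0 0" --pt "0 0 0 0 0" --pt "0 0 0 0 0"

```text
clock: 49.62
ee_pos: [498.2, -337.9, 100.8]
eef_rot: [-0.659, 0.659, -0.256, 0.257]
wrist_force: [-6.9, 4.7, 20.4]
gripper_width: 0.2
```

drive_tool --pt "0 -20 0 0 0" --pt "0 -50 0 0 0" --pt "0 -55 0 0 20" --pt "-40 0 0 0 40" --pt "-20 0 0 0 40" --pt "0 0 0 0 40"

```text
clock: 50.38
ee_pos: [453.7, -297.0, 224.7]
eef_rot: [-0.659, 0.659, -0.256, 0.257]
wrist_force: [-0.7, 0.4, -0.3]
gripper_width: 34.2
```

```bash
python3 - <<'E'
from h import *
o=[]
T=cap('top');S=cap('scene')
for c,(x,y) in((S,(75,130)),(T,(335,200))):
    p=c['pixels'][y:y+80,x:x+80]
    o.append(cv2.convertScaleAbs(cv2.resize(cv2.cvtColor(p,cv2.COLOR_RGB2BGR),(400,400),interpolation=cv2.INTER_CUBIC),alpha=1.5))
for i,(c,(x,y)) in enumerate(((S,(75,130)),(T,(335,200)))):
    u=proj(c,[[589.6,-424.2,122.5]])[0]; q=(u-[x,y]+.4)*5; cv2.drawMarker(o[i],(int(q[0]),int(q[1])),(255,0,255),0,12,1); print(u,q)
cv2.imwrite('pics/g7.png',np.hstack(o))
E
python3 go.py 589.6 -424.2 200 -42.8
```

```text
[104.44192768 194.25452964] [149.20963841 323.2726482 ]
[388.47321334 195.49931657] [269.36606668 -20.50341713]
clk 50.48 at [ 454.7 -298.   224.3] phi -42.6 q1 -40 q6 -88 w 34.2 F [ 0.  -0.3  0.4]
turn 0.004 (0.0 rows) then shift x 184.7 y 24.3 z -0.9 (3.7 rows)
```

View pics/g7.png

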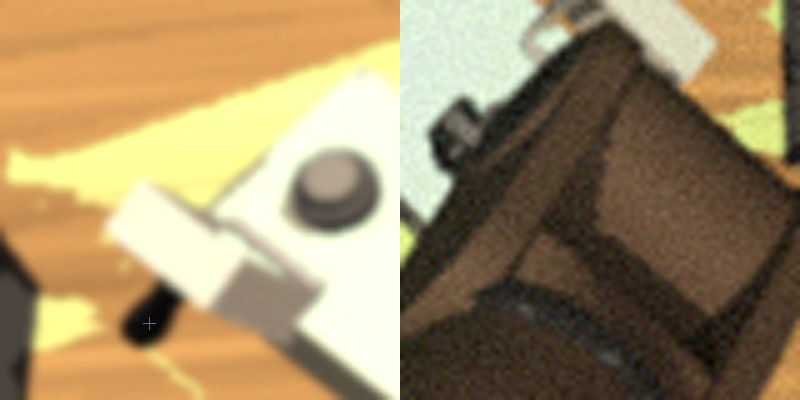

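drive_tool --pt "47 0 0 0 40" --pt "47 0 0 0 40" --pt "47 0 -0.5 0 40" --pt "46 0 -0.5 0 40" --pt "0 24 0 0 40" --pt "0 0 0 0 40" --pt "0 0 0 0 40"

```text
clock: 51.35
ee_pos: [591.3, -424.8, 200.6]
eef_rot: [-0.659, 0.659, -0.256, 0.257]
wrist_force: [-0.1, 0.6, 0.0]
gripper_width: 34.0
```

```bash
python3 go.py 589.6 -424.2 105 -42.8
```

```text
clk 51.35 at [ 591.3 -424.8  200.6] phi -42.6 q1 -41 q6 -88 w 34.0 F [-0.1  0.6  0. ]
turn 0.004 (0.0 rows) then shift x -1.7 y 95.6 z -0.7 (1.9 rows)
```

drive_tool --pt "0 30 0 0 40" --pt "0 25 0 0 40" --pt "0 20 0 0 40" --pt "0 10 0 0 40" --pt "0 8 0 0 40" --pt "0 0 0 0 40"

```text
clock: 52.1
ee_pos: [591.1, -424.6, 107.1]
eef_rot: [0.659, -0.659, 0.257, -0.257]
wrist_force: [0.5, -0.6, 0.1]
gripper_width: 33.8
```

drive_tool --pt "0 0 0 0 20" --pt "0 0 0 0 2" --pt "0 0 0 0 2" --pt "0 0 0 0 2"

```text
clock: 52.6
ee_pos: [590.5, -425.8, 108.1]
eef_rot: [-0.658, 0.659, -0.257, 0.257]
wrist_force: [-5.2, -3.9, 2.4]
gripper_width: 9.2
```

```bash
python3 gv.py g8.png; python3 go.py 589.6 -424.2 105 -42.8
```

```text
clk 52.70 at [ 590.5 -425.9  108.1] phi -42.6 q1 -41 q6 -88 w 9.1 F [-6.  -4.7  2.7]
turn 0.003 (0.0 rows) then shift x -1.8 y 3.1 z 0.6 (0.1 rows)
```

View pics/g8.png

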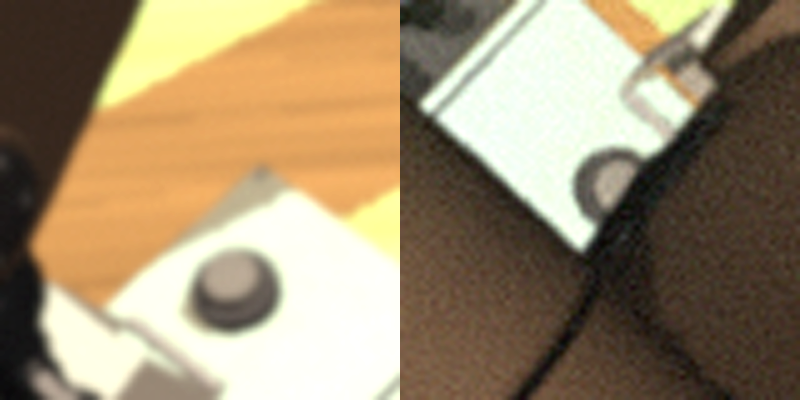

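drive_tool --pt "-3.5 -6.6 0 0 2" --pt "-4 -6.4 0 0 2" --pt "-4.6 -6 0 0 2" --pt "-5.1 -5.5 0 0 2" --pt "-5.5 -5.1 0 0 2" --pt "-6 -4.6 0 0 2" --pt "-6.4 -4 0 0 2" --pt "-6.6 -3.5 0 0 2" --pt "-7 -2.9 0 0 2" --pt "-7.2 -2.2 0 0 2" --pt "-7.3 -1.7 0 0 2" --pt "0 0 0 0 2"

```text
clock: 54.2
ee_pos: [543.9, -382.4, 155.4]
eef_rot: [-0.659, 0.659, -0.257, 0.257]
wrist_force: [-3.0, -4.2, -7.3]
gripper_width: 8.8
```

```bash
python3 gv.py g9.png; python3 go.py 532.3 -371.3 153 -42.8
```

```text
clk 54.30 at [ 544.  -382.5  155.4] phi -42.6 q1 -41 q6 -88 w 9.2 F [-2.4 -4.6 -6.3]
turn 0.003 (0.0 rows) then shift x -16.2 y 2.4 z 0.3 (0.3 rows)
```

View pics/g9.png

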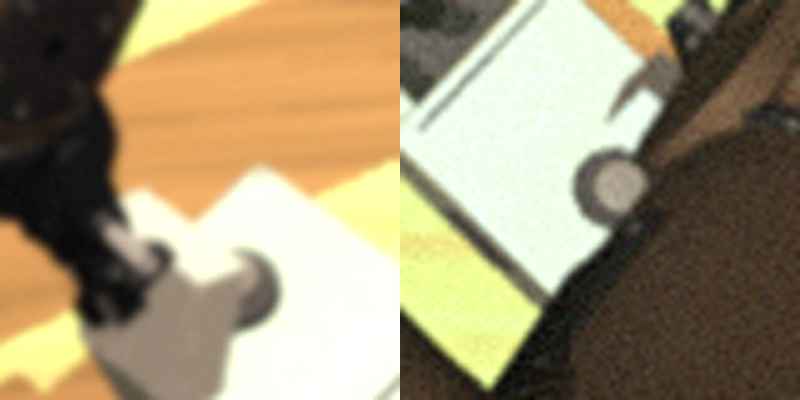

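drive_tool --pt "-7.5 0 0 0 2" --pt "-7.5 0 0 0 2" --pt "-7.5 0.3 0 0 2" --pt "-7.5 1 0 0 2" --pt "-7.3 1.7 0 0 2" --pt "-7.2 2.2 0 0 2" --pt "-7 2.9 0 0 2" --pt "-6.6 3.5 0 0 2" --pt "-6.4 4 0 0 2" --pt "-6 4.6 0 0 2" --pt "0 0 0 0 2"

```text
clock: 55.68
ee_pos: [493.7, -335.6, 137.8]
eef_rot: [-0.658, 0.66, -0.255, 0.259]
wrist_force: [-1.7, -2.0, 11.5]
gripper_width: 8.7
```

```bash
python3 gv.py g10.png; python3 go.py 488.2 -330.6 130 -42.8
```

```text
clk 55.77 at [ 493.7 -335.6  137.9] phi -42.6 q1 -41 q6 -88 w 8.7 F [-1.9 -1.3 11.4]
turn 0.004 (0.0 rows) then shift x -7.5 y 7.9 z -0.1 (0.2 rows)
```

View pics/g10.png

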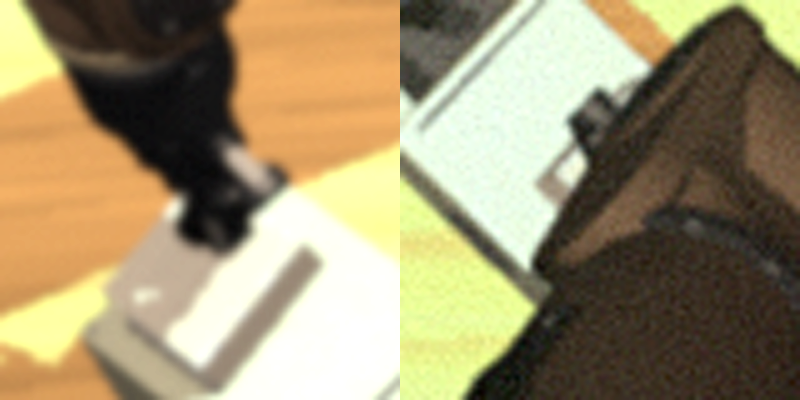

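drive_tool --pt "-4 4 0 0 2" --pt "-2 2 0 0 2" --pt "0 0 0 0 20" --pt "0 0 0 0 40" --pt "0 0 0 0 45" --pt "0 -25 0 0 45" --pt "0 -45 0 0 45" --pt "0 -50 0 0 45" --pt "-45 0 0 0 45" --pt "-45 0 0 0 45" --pt "0 0 0 0 45"

```text
clock: 57.15
ee_pos: [420.3, -267.6, 249.9]
eef_rot: [0.659, -0.659, 0.257, -0.256]
wrist_force: [0.5, -0.4, -0.1]
gripper_width: 38.3
```

```bash
python3 go.py 430 60 300 -42.8; python3 gv.py g11.png
```

```text
clk 57.15 at [ 420.3 -267.6  249.9] phi -42.5 q1 -40 q6 -88 w 38.3 F [ 0.5 -0.4 -0.1]
turn 0.005 (0.0 rows) then shift x -215.5 y -50.1 z 246.9 (6.6 rows)
```

View pics/g11.png

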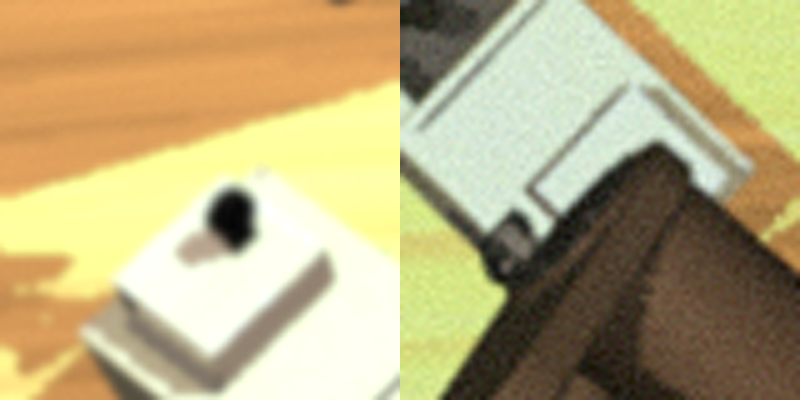

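Run:
```python
from h import *
T=cap('top','t_z.png');S=cap('scene','s_z.png')
c=cv2.imread('pics/s_z.png');cv2.imwrite('pics/fin1.png',cv2.convertScaleAbs(cv2.resize(c[80:290,60:440],None,fx=2.1,fy=2.1,interpolation=cv2.INTER_CUBIC),alpha=1.3))
def cr(c,x,y,w,h,f): return cv2.convertScaleAbs(cv2.resize(cv2.cvtColor(c['pixels'][y:y+h,x:x+w],cv2.COLOR_RGB2BGR),None,fx=f,fy=f,interpolation=cv2.INTER_CUBIC),alpha=1.5)
cv2.imwrite('pics/fin2.png',cr(T,90,130,270,140,2.9))
```

```text
(no output)
```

View pics/fin1.png

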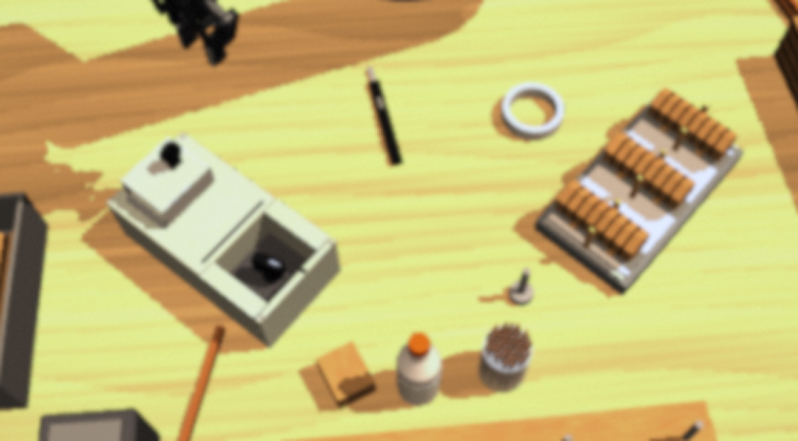

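View pics/fin2.png

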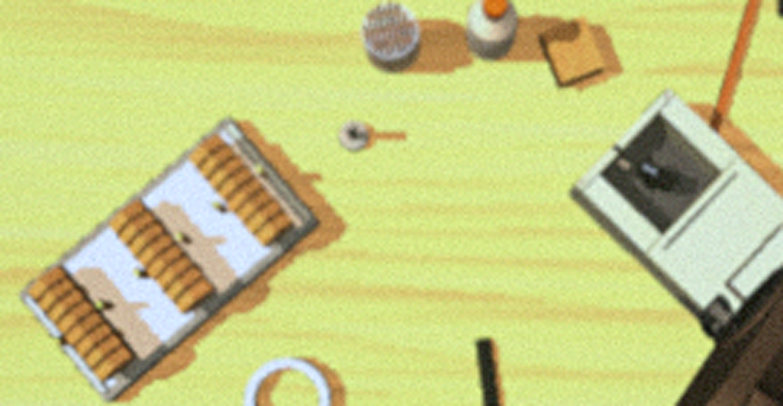

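Everything is in place: three columns lie in the bed, the pointer is toward the mark, the guard is shut, bystanders are undisturbed and the gripper is clear. Handing in.

```bash
python3 -c "
from plant import r
print(r.job_done()); print(r.state()['clock'])"
```

```text
the job is handed in; nothing more can be done
None
the job is handed in; nothing more can be done
```

I finished every step and handed the job in at about 57 s on the robot's clock; no verdict was reported.

- **Columns:** I gripped each one near its top and tipped it against its saddle. I then lowered it in and let go. In the pictures all three centres lie within about 3 mm of their places, and their axes within about 1° of the slot direction. None was knocked aside while I worked.
- **Timer:** I turned the knob 57° clockwise. The pointer now measures about 58–59° and the mark about 61–62°. That is roughly 3° (0.06 rad) past the mark, inside the 0.15 rad allowed. The grip angle (61.5°) put it nearer the mark, and one rough pointer-axis reading from the top view gave 54.5° (about 0.12 rad past). I did not correct it.
- **Start button and guard:** I threw the guard back and it stayed on its stop unheld. The button bottomed out: the force rose from 5.7 to 20 N with the fingertips near 101 mm. I then shut the guard, and its tab is back at the pixel where it started.
- **Final check:** The other things on the bench look unmoved. The arm stands clear, with no contact force.

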